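# Hang the chargers on the charging board

### The arm

A 6-joint arm with a two-finger parallel gripper is mounted at the origin on a cart in front of the work surface, level with it; the furniture and walls round the work are solid. World frame = base frame: x ahead of the robot, y to its left, z up, the work surface at z = 0. Lengths are in m, angles in rad, forces in N, time in s.
With the tool pointing down it reaches from about 0.325 to 0.85 m from the base axis. Payload 4.4 kg.
Tool frame: the origin (TCP) lies midway between the tips of the shut fingers; the grasp point (between the pads) lies 19 mm behind it; x points along the fingers, z is the direction in which the jaws open and shut, and the axes are right-handed (so a half turn about x gives the same grasp; the last joint's range is limited). The gripper opens to 94 mm and grips with 3 to 60 N. Pads are 16 mm wide; open, the fingers measure 119 mm over their backs; the gripper's body (75 mm by 177 mm) begins 78 mm behind the grasp point.
Start: joints at [1.171, 0.207, 1.542, -0, 1.393, -0.15], TCP at [0.142, 0.557, 0.178] pointing down, gripper open.
Joint ranges: [-2.73, 2.73], [-0.86, 2.22], [0.23, 2.46], [-1.11, 4.25], [0.08, 2.63], [-2.82, 2.82]. Speed limits (rad/s): [2.79, 2.79, 3.14, 3.14, 3.14, 3.14].

### API

Orientations are given as a unit quaternion [w, x, y, z].
In Python, from workcell import * gives the robot as it stands.
- The arm moves only by the shell command python3 -m pendant 'ROWS' [OPENING] [FORCE]. ROWS is JSON, a list of rows, each a list of 2 entries, a list of its own where there are three numbers: the shift along the tool's x, y, z in mm, then the turn, a rotation vector about the tool's x, y, z in rad. A call has 1 to 20 rows; each row shifts and turns the pose as measured when the row begins, along the tool's axes as they then stand; what a row does not reach is not made up. A row lasts 1/8 s, in which the tool goes at most 62.5 mm and 10.7 degrees, less where a joint would pass 70% of its speed; a pose out of reach is approached as far as the arm can. A call is refused whole if a number of a shift passes 62.5 or a number of a turn 0.188, either way. A call with a gripper value outside its range is refused whole. OPENING is the finger opening in mm, from 0 to 94, set as the call begins (- or left out, the last holds). The fingers move at their own pace and stop on an object; FORCE is the grip in N (left out, the last holds). Time passes only in rows, so rows that do not move let the fingers close. It gives the time, the measured TCP pose, the force and the opening at its end, in the units of the state.
- sense(): the state, without advancing time (a new reading comes with each control period).
- grab_frame(name): name is "scene" or "top" or "wrist"; returns the picture (480x640x3 uint8, blue, green, red); there is no depth.
- calibration(name): a dict with "K" (3x3 intrinsics, pixels), "R" (3x3) and "t" (3): a world point X has camera coordinates R X + t; the wrist camera has in their place "hand_eye" (4x4, takes a point from camera to tool coordinates, whose origin is the TCP and whose axes are the tool frame's). Camera axes: x right, y down, z forward; pixel columns grow to the right and rows downward; lengths in m; the calibration is good to about 2 mm. A picture is of the moment at which its call begins: read the wrist's pose just before it. calibration takes no time and is no camera call.
- job_done(): hands the job in, once; it reports no verdict.
The state is a dict: "clock": time; "joint_pos": joint angles; "qvel": joint speeds; "effort": joint torques, N m; "tool_pos": TCP position; "tool_rot": TCP orientation; "ft_force": force on the tool from outside, world axes, zero at the start; "moment": the same for the moment, N m; "opening": finger opening in m.
Only numpy, scipy, OpenCV 4.12 (cv2) and the standard library are available. Lean on these libraries where they do the work, as an engineer would, in place of code of your own. Each camera call takes 0.05 s, during which the arm holds its last target.

### The job

Put the chargers up on the charging board. Turn the rotary isolator fully off before you lift any charger; then hang every charger that stands on the bench on a screw of its own - screw head through the round end of the keyhole, then slid fully down so that the screw sits at the top of the narrow slot and the charger hangs straight - and only when all are up turn the isolator fully on again. Leave the oil filter, the tape and the pliers where they are.

Things in the scene. Friction and masses are not known exactly. Their poses are not given: they have to be found in the camera images.
- board: The charging board: fixed upright plywood panel 460 mm wide (y), 265 mm high. Origin at bench height at the middle of its front face; x axis points into the panel (away from the robot), y left along it, z up. A duct 45 mm high sticks out 30 mm along its foot. Four round-headed screws in a row, 110 mm apart. Battens between and beside them, 28 mm proud, 50 to 180 mm high, leave lanes 80 mm wide, each centred under a screw.
- isolator_handle (a joint): Rotary handle on top of the isolator. 0 = off (handle bar and its white pointer along the isolator's +y axis), 1.571 = on (bar and pointer along the isolator's +x axis); the value grows clockwise seen from above. Stops at both ends; it stays where it is left (steady drag of about 0.06 N m, no spring).
- isolator_grip (a point): Point on the handle's vertical turning axis, 87 mm over the bench, in the middle of the part to grip: a black bar 64 mm long, 16 mm wide and 34 mm tall (its top 103 mm, the base disc's top 70 mm over the bench). x axis along the bar, towards the end with the white pointer line; turns with the handle.
- isolator: The isolator: a fixed grey enclosure 90 x 90 mm, 58 mm high, standing on the bench at the left or right of the chargers, with a rotary bar handle on top. Origin under its centre, z up; x axis towards the 'on' mark, y axis towards the 'off' mark.
- oil_filter: Blue oil filter, 70 mm across, 89 mm high, standing on the bench; bystander. Origin at its foot.
- insulating_tape: Roll of black tape, 58 mm across, 19 mm high; bystander. Origin at its foot.
- combination_pliers: Red-handled pliers, 175 mm long, lying on the bench; bystander.
- screw_1 (a point): Screw 1 of the board (leftmost), 215 mm over the bench. Point on the screw's axis, 4 mm in front of the board face. Shank 6 mm across, 8 mm of it bare between the board face and the head; head 16 mm across, 5 mm thick (it ends 13 mm in front of the board face). Axes as the board's.
- screw_2 (a point): Screw 2 of the board (counted from the left), 215 mm over the bench. Point on the screw's axis, 4 mm in front of the board face. Shank 6 mm across, 8 mm of it bare between the board face and the head; head 16 mm across, 5 mm thick (it ends 13 mm in front of the board face). Axes as the board's.
- screw_3 (a point): Screw 3 of the board (counted from the left), 215 mm over the bench. Point on the screw's axis, 4 mm in front of the board face. Shank 6 mm across, 8 mm of it bare between the board face and the head; head 16 mm across, 5 mm thick (it ends 13 mm in front of the board face). Axes as the board's.
- screw_4 (a point): Screw 4 of the board (rightmost), 215 mm over the bench. Point on the screw's axis, 4 mm in front of the board face. Shank 6 mm across, 8 mm of it bare between the board face and the head; head 16 mm across, 5 mm thick (it ends 13 mm in front of the board face). Axes as the board's.
- charger_1_grip (a point): A charger (may be absent), 0.28 to 0.46 kg, upright on the bench. Point in the upright grip (18 mm wide in y, 28 mm deep in x, from 60 to 100 mm over the foot) on top of its black case, 85 mm over the foot, 53 mm in front of the back face of its back plate. x axis points to the plate's back (goes towards the board), y left, z up.
- charger_1_slot (a point): The same charger's keyhole: the point at the top of the narrow slot where the screw shank comes to rest (100 mm over the foot, in the middle of the 5 mm plate, 50.5 mm behind the grip point along x). The slot is 10 mm wide and runs down from there into a round hole of 26 mm whose centre is 22 mm lower (78 mm over the foot). Axes as the grip's.
- charger_1: The same charger: black case 50 mm wide, 65 mm deep, 60 mm high on a 5 mm steel back plate 64 mm wide and 115 mm high with a keyhole in its upper part; origin under its foot, 18 mm behind the grip point along x (35 mm in front of the plate's back face). Axes as the grip's.
- charger_2_grip (a point): A charger (may be absent), 0.28 to 0.46 kg, upright on the bench. Point in the upright grip (18 mm wide in y, 28 mm deep in x, from 60 to 100 mm over the foot) on top of its black case, 85 mm over the foot, 53 mm in front of the back face of its back plate. x axis points to the plate's back (goes towards the board), y left, z up.
- charger_2_slot (a point): The same charger's keyhole: the point at the top of the narrow slot where the screw shank comes to rest (100 mm over the foot, in the middle of the 5 mm plate, 50.5 mm behind the grip point along x). The slot is 10 mm wide and runs down from there into a round hole of 26 mm whose centre is 22 mm lower (78 mm over the foot). Axes as the grip's.
- charger_2: The same charger: black case 50 mm wide, 65 mm deep, 60 mm high on a 5 mm steel back plate 64 mm wide and 115 mm high with a keyhole in its upper part; origin under its foot, 18 mm behind the grip point along x (35 mm in front of the plate's back face). Axes as the grip's.
- charger_3_grip (a point): A charger (may be absent), 0.28 to 0.46 kg, upright on the bench. Point in the upright grip (18 mm wide in y, 28 mm deep in x, from 60 to 100 mm over the foot) on top of its black case, 85 mm over the foot, 53 mm in front of the back face of its back plate. x axis points to the plate's back (goes towards the board), y left, z up.
- charger_3_slot (a point): The same charger's keyhole: the point at the top of the narrow slot where the screw shank comes to rest (100 mm over the foot, in the middle of the 5 mm plate, 50.5 mm behind the grip point along x). The slot is 10 mm wide and runs down from there into a round hole of 26 mm whose centre is 22 mm lower (78 mm over the foot). Axes as the grip's.
- charger_3: The same charger: black case 50 mm wide, 65 mm deep, 60 mm high on a 5 mm steel back plate 64 mm wide and 115 mm high with a keyhole in its upper part; origin under its foot, 18 mm behind the grip point along x (35 mm in front of the plate's back face). Axes as the grip's.
- charger_4_grip (a point): A charger (may be absent), 0.28 to 0.46 kg, upright on the bench. Point in the upright grip (18 mm wide in y, 28 mm deep in x, from 60 to 100 mm over the foot) on top of its black case, 85 mm over the foot, 53 mm in front of the back face of its back plate. x axis points to the plate's back (goes towards the board), y left, z up.
- charger_4_slot (a point): The same charger's keyhole: the point at the top of the narrow slot where the screw shank comes to rest (100 mm over the foot, in the middle of the 5 mm plate, 50.5 mm behind the grip point along x). The slot is 10 mm wide and runs down from there into a round hole of 26 mm whose centre is 22 mm lower (78 mm over the foot). Axes as the grip's.
- charger_4: The same charger: black case 50 mm wide, 65 mm deep, 60 mm high on a 5 mm steel back plate 64 mm wide and 115 mm high with a keyhole in its upper part; origin under its foot, 18 mm behind the grip point along x (35 mm in front of the plate's back face). Axes as the grip's.

How it is judged:
On the way, in this order (a step that is already met when the one before it is completed fails the run):
1. the isolator is turned off while every charger still stands on the bench (value of joint isolator_handle below 0.15 rad and height (world z) of each of charger_1, charger_2, charger_3, charger_4 below 0.03 m), for 0.2 s.
2. every charger hangs locked on a screw while the isolator is off (value of joint isolator_handle below 0.2 rad and (distance between charger_1_slot and screw_1 below 0.006 m or distance between charger_1_slot and screw_2 below 0.006 m or distance between charger_1_slot and screw_3 below 0.006 m or distance between charger_1_slot and screw_4 below 0.006 m) and angle between each of charger_1_slot, charger_2_slot, charger_3_slot, charger_4_slot's own z axis and vertical below 0.15 rad and linear speed of each of charger_1, charger_2, charger_3, charger_4 below 0.03 m/s and (distance between charger_2_slot and screw_1 below 0.006 m or distance between charger_2_slot and screw_2 below 0.006 m or distance between charger_2_slot and screw_3 below 0.006 m or distance between charger_2_slot and screw_4 below 0.006 m) and (distance between charger_3_slot and screw_1 below 0.006 m or distance between charger_3_slot and screw_2 below 0.006 m or distance between charger_3_slot and screw_3 below 0.006 m or distance between charger_3_slot and screw_4 below 0.006 m) and (distance between charger_4_slot and screw_1 below 0.006 m or distance between charger_4_slot and screw_2 below 0.006 m or distance between charger_4_slot and screw_3 below 0.006 m or distance between charger_4_slot and screw_4 below 0.006 m)), for 0.3 s.
At the end, for the whole second after the job is handed in: The isolator handle is on (above 1.42 rad) and at rest, and every charger present hangs on a screw, with the top point of its slot within 6 mm of a screw's point and tilted less than 0.15 rad (value of joint isolator_handle above 1.42 rad and velocity of joint isolator_handle below 0.1 rad/s and (distance between charger_1_slot and screw_1 below 0.006 m or distance between charger_1_slot and screw_2 below 0.006 m or distance between charger_1_slot and screw_3 below 0.006 m or distance between charger_1_slot and screw_4 below 0.006 m) and angle between each of charger_1_slot, charger_2_slot, charger_3_slot, charger_4_slot's own z axis and vertical below 0.15 rad and (distance between charger_2_slot and screw_1 below 0.006 m or distance between charger_2_slot and screw_2 below 0.006 m or distance between charger_2_slot and screw_3 below 0.006 m or distance between charger_2_slot and screw_4 below 0.006 m) and (distance between charger_3_slot and screw_1 below 0.006 m or distance between charger_3_slot and screw_2 below 0.006 m or distance between charger_3_slot and screw_3 below 0.006 m or distance between charger_3_slot and screw_4 below 0.006 m) and (distance between charger_4_slot and screw_1 below 0.006 m or distance between charger_4_slot and screw_2 below 0.006 m or distance between charger_4_slot and screw_3 below 0.006 m or distance between charger_4_slot and screw_4 below 0.006 m)); the robot touches nothing.
It fails at once if the oil filter, tape or pliers are moved more than 3 cm (distance of any of oil_filter, insulating_tape, combination_pliers from where it was at the start of the episode above 0.03 m).
Of charger_1, charger_2, charger_3, charger_4 only 3 to 4 are there at a start; the rules pass over those that are not, and their reading is None.
At some moment in a run one of charger_1, charger_2, charger_3, charger_4 may be knocked a few centimetres aside while the robot is not near it.
It also fails if it takes over 210 s, if anything falls off the work surface, if the arm or the gripper's body presses on something with over 40 N, if the wrist force passes 120 N, or if a joint passes its speed limit or range.

## Working session

There is one attempt and no reset: what is moved stays moved. The work goes in short steps, Python scripts to look and compute and a shell command to move; the robot and the scene stay as the last step left them, time stands still between calls to the robot, and variables do not carry over. Pictures are saved under pics/ and viewed, and the job is handed in when it is done.

```bash
mkdir -p pics; ls
python3 - <<'E'
from workcell import *
import cv2,numpy as np
np.set_printoptions(precision=4,suppress=True)
print(sense())
for n in("scene","top","wrist"):
    cv2.imwrite(f"pics/{n}0.png",grab_frame(n)); c=calibration(n); print(n,{k:np.array(v) for k,v in c.items()})
E
```

```text
pics
{'clock': 0.0, 'joint_pos': array([ 1.1705,  0.2074,  1.5429, -0.    ,  1.3935, -0.1505]), 'qvel': array([-0.0008,  0.0001,  0.0013, -0.0001,  0.0007, -0.0004]), 'effort': array([  0.0007, -37.0872, -28.1419,   0.0697,   0.0361,  -0.0002]), 'tool_pos': array([0.1418, 0.5564, 0.1767]), 'tool_rot': array([ 0.5577, -0.4342,  0.5591,  0.4334]), 'ft_force': array([-1.0001,  0.7424, -0.771 ]), 'moment': array([ 0.0038, -0.0462,  0.0042]), 'opening': 0.09361125596489397}
scene {'K': array([[437.2348,   0.    , 314.9596],
       [  0.    , 437.2348, 245.814 ],
       [  0.    ,   0.    ,   1.    ]]), 'R': array([[ 0.8588, -0.5121,  0.015 ],
       [-0.2183, -0.3922, -0.8936],
       [ 0.4635,  0.7642, -0.4486]]), 't': array([-0.5215,  0.2308,  0.7698])}
top {'K': array([[578.9145,   0.    , 313.1153],
       [  0.    , 578.9145, 242.7959],
       [  0.    ,   0.    ,   1.    ]]), 'R': array([[ 0.0285, -0.9994, -0.0204],
       [-0.9934, -0.0261, -0.1115],
       [ 0.1109,  0.0234, -0.9936]]), 't': array([-0.0556,  0.5773,  1.3346])}
wrist {'K': array([[341.7933,   0.    , 317.6947],
       [  0.    , 341.7933, 232.5773],
       [  0.    ,   0.    ,   1.    ]]), 'hand_eye': array([[ 0.0004, -0.2267,  0.974 , -0.2078],
       [-0.    , -0.974 , -0.2267,  0.0648],
       [ 1.    ,  0.0001, -0.0004, -0.0004],
       [ 0.    ,  0.    ,  0.    ,  1.    ]])}
```

View pics/scene0.png

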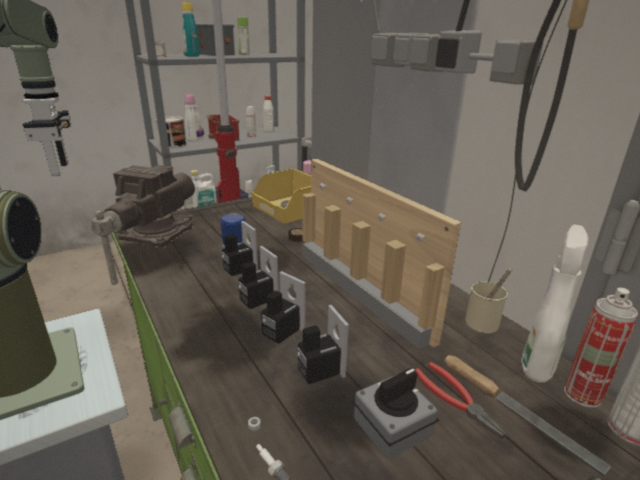

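View pics/top0.png

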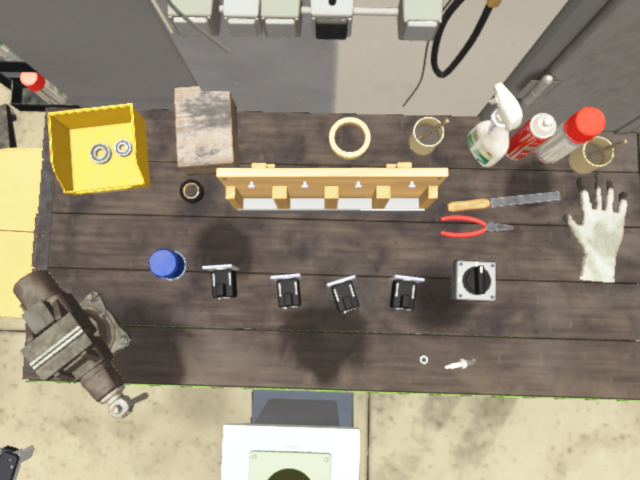

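View pics/wrist0.png

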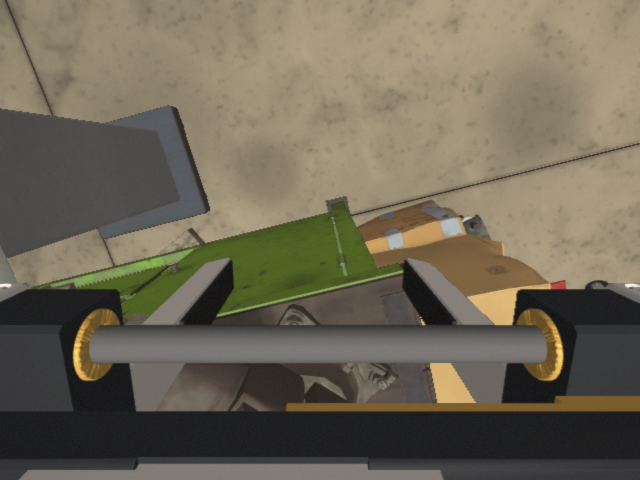

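```bash
cat > h.py <<'E'
from workcell import *
import cv2,numpy as np
from scipy.spatial.transform import Rotation as Ro
np.set_printoptions(precision=4,suppress=True)
def Rq(q): return Ro.from_quat([q[1],q[2],q[3],q[0]])
def cam(n):
    c=calibration(n); K=np.array(c["K"])
    if n!="wrist": return K,np.array(c["R"]),np.array(c["t"])
    s=sense(); T=np.eye(4); T[:3,:3]=Rq(s["tool_rot"]).as_matrix(); T[:3,3]=s["tool_pos"]
    M=np.linalg.inv(T@np.array(c["hand_eye"])); return K,M[:3,:3],M[:3,3]
def plane(n,uv,z,C=None):
    K,R,t=C or cam(n); d=R.T@np.linalg.inv(K)@np.array([*uv,1.]); o=-R.T@t
    return o+d*(z-o[2])/d[2]
def proj(X,n,C=None):
    K,R,t=C or cam(n); p=K@(R@np.array(X)+t); return p[:2]/p[2]
E
python3 - <<'E'
import cv2
a=cv2.imread("pics/top0.png")
cv2.imwrite("pics/top0_l.png",cv2.resize(a[240:340,190:350],None,fx=5,fy=5,interpolation=cv2.INTER_CUBIC))
cv2.imwrite("pics/top0_r.png",cv2.resize(a[235:335,350:510],None,fx=5,fy=5,interpolation=cv2.INTER_CUBIC))
cv2.imwrite("pics/top0_b.png",cv2.resize(a[150:220,210:455],None,fx=3.2,fy=3.2,interpolation=cv2.INTER_CUBIC))
E
```

```text
(no output)
```

View pics/top0_l.png

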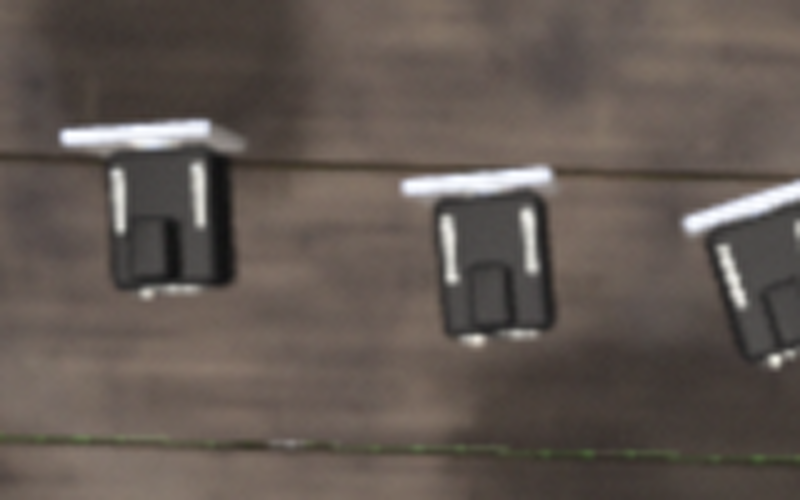

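View pics/top0_r.png

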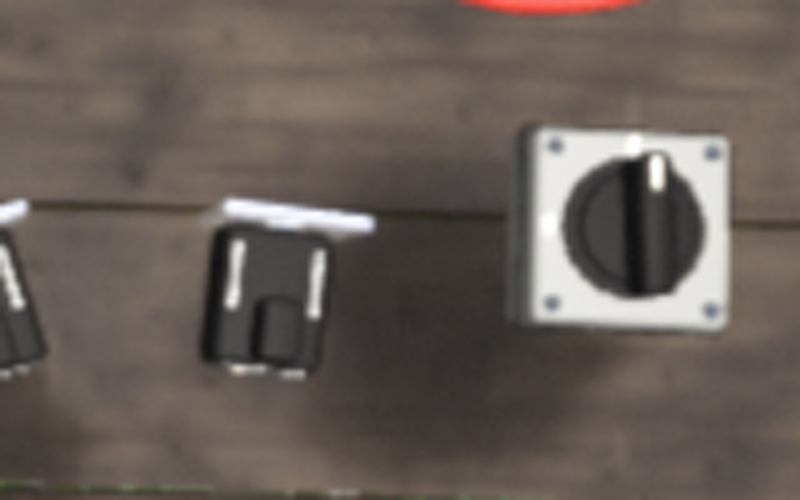

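View pics/top0_b.png

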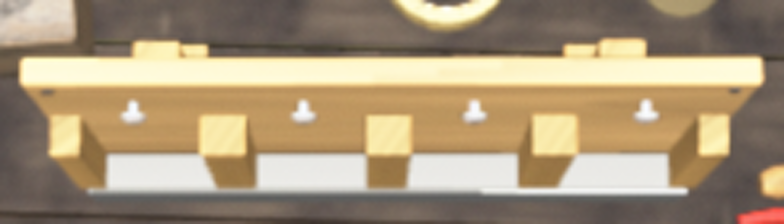

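Run:
```python
import cv2
a=cv2.imread("pics/top0.png")
cv2.imwrite("pics/top0_c.png",cv2.resize(a[270:320,310:390],None,fx=10,fy=10,interpolation=cv2.INTER_CUBIC))
from h import *
L=lambda x,y:(190+x/5-.4,240+y/5-.4); R=lambda x,y:(350+x/5-.4,235+y/5-.4); B=lambda x,y:(210+x/3.2-.35,150+y/3.2-.35)
C=cam("top")
for nm,l,r,g in (("A",L(62,136),L(210,128),L(151,248)),("B",L(402,187),L(552,175),L(491,294)),("C",L(685,225),L(825,185),None),("D",R(225,207),R(373,223),R(279,328))):
    pl=plane("top",l,.115,C);pr=plane("top",r,.115,C);m=(pl+pr)/2;d=pl-pr
    yaw=np.arctan2(-d[0],d[1]); gp=m-.0505*np.array([np.cos(yaw),np.sin(yaw),0])
    print(nm,m,"len",np.linalg.norm(d),"yaw",yaw,"grip",gp[:2], None if g is None else plane("top",g,.1,C))
print("iso bar",plane("top",R(655,224),.103,C),"disc",plane("top",R(634,226),.07,C), "box", plane("top",R(632,228),.058,C))
for x in (132,303,475,646): print("screw head top",plane("top",B(x,106),.223,C),plane("top",B(x,113),.215,C))
print("board top",plane("top",B(22,85),.265,C),plane("top",B(765,86),.265,C))
```

```text
A [0.5121 0.1699 0.115 ] len 0.06576137839932587 yaw 0.08100900671293537 grip [0.4618 0.1658] [0.4615 0.1636 0.1   ]
B [0.4946 0.0181 0.115 ] len 0.06635591312309981 yaw 0.10716043426750443 grip [0.4443 0.0127] [0.4454 0.0113 0.1   ]
C [ 0.4874 -0.1045  0.115 ] len 0.06400121859213075 yaw 0.3054589521120417 grip [ 0.4392 -0.1197] None
D [ 0.4981 -0.255   0.115 ] len 0.06496387170509861 yaw -0.08072476482120744 grip [ 0.4478 -0.2509] [ 0.4488 -0.2489  0.1   ]
iso bar [ 0.4991 -0.4134  0.103 ] disc [ 0.4998 -0.4127  0.07  ] box [ 0.4995 -0.4149  0.058 ]
screw head top [0.678  0.0872 0.223 ] [0.6752 0.0881 0.215 ]
screw head top [ 0.6807 -0.0227  0.223 ] [ 0.6778 -0.0225  0.215 ]
screw head top [ 0.6833 -0.1328  0.223 ] [ 0.6805 -0.1334  0.215 ]
screw head top [ 0.686  -0.2419  0.223 ] [ 0.6832 -0.2431  0.215 ]
board top [0.6806 0.1504 0.265 ] [ 0.6909 -0.3087  0.265 ]
```

View pics/top0_c.png

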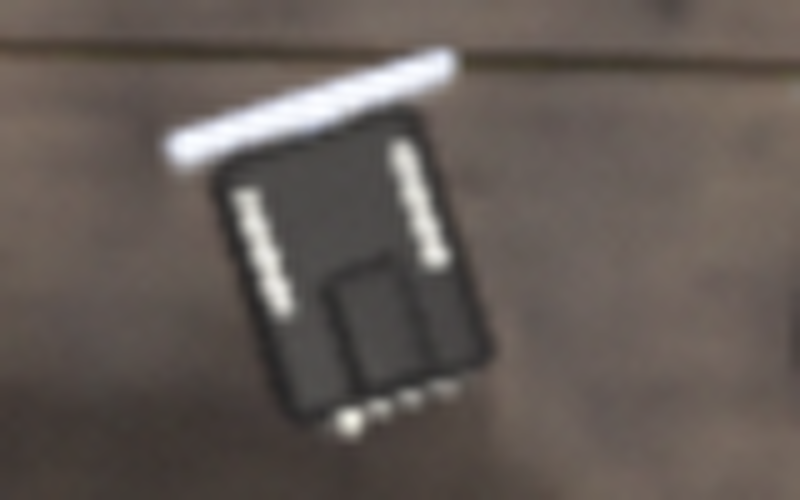

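```bash
cat >> h.py <<'E'
def rep(p=None,yaw=None,flip=1,C=None):
    """delta to target p (TCP) with jaws axis z = flip*(world y rotated by yaw), x down"""
    s=sense(); R=Rq(s["tool_rot"]); print("t",round(s["clock"],2),"pos",s["tool_pos"],"F",s["ft_force"],"open",round(s["opening"]*1e3,1),"j",s["joint_pos"])
    M=R.as_matrix()
    if yaw is None: return
    x=np.array([0,0,-1.]); z=flip*np.array([-np.sin(yaw),np.cos(yaw),0]); T=np.c_[x,np.cross(z,x),z]
    print("rotvec tool",(R.inv()*Ro.from_matrix(T)).as_rotvec())
    if p is not None: 
        d=np.array(p)-s["tool_pos"]; print("shift tool now mm",M.T@d*1e3,"in target frame",T.T@d*1e3)
E
python3 - <<'E'
from h import *
print(Rq(sense()["tool_rot"]).as_matrix())
rep([.4995,-.4135,.2],0.0,1); rep([.4995,-.4135,.2],0.0,-1)
E
```

```text
[[-0.0007 -0.969   0.2472]
 [-0.0016  0.2472  0.969 ]
 [-1.      0.0002 -0.0017]]
t 0.15 pos [0.1419 0.5565 0.177 ] F [-0.0865  0.6748  0.2739] open 94.2 j [ 1.1705  0.2073  1.5426 -0.      1.3935 -0.1505]
rotvec tool [-0.2498 -0.0017 -0.0005]
shift tool now mm [ -21.7151 -586.2935 -851.5741] in target frame [ -23.0314 -357.5947 -970.0441]
t 0.15 pos [0.1419 0.5565 0.177 ] F [-0.0865  0.6748  0.2739] open 94.2 j [ 1.1705  0.2073  1.5426 -0.      1.3935 -0.1505]
rotvec tool [ 2.8918 -0.0007  0.0024]
shift tool now mm [ -21.7151 -586.2935 -851.5741] in target frame [-23.0314 357.5947 970.0441]
```

```bash
python3 -m pendant '[[[-20,-20,0],[0.05,0,0]],[[-20,-45,0],[0.08,0,0]],[[-20,-57,0],[0.1,0,0]],[[-10,-57,0],[0.1,0,0]],[[0,-57,0],[0.1,0,0]],[[0,-57,0],[0.1,0,0]],[[0,-57,0],[0.1,0,0]],[[0,-57,0],[0.1,0,0]],[[0,-57,0],[0.1,0,0]],[[0,-57,0],[0.1,0,0]]]' 60; python3 -c "
from h import *
rep([.4995,-.4135,.2],0.0,-1)"
```

```text
clock: 1.4
tool_pos: [0.5396, 0.2308, 0.2446]
tool_rot: [0.693, -0.132, 0.697, 0.128]
ft_force: [0.2, 0.0, -0.5]
opening: 0.06
t 1.4 pos [0.5396 0.2308 0.2446] F [ 0.249   0.0483 -0.4779] open 60.0 j [ 0.2598  0.1945  1.4186 -0.0046  1.5347 -0.1099]
rotvec tool [ 1.9406 -0.0006  0.0091]
shift tool now mm [  48.6608 -586.0797 -269.9959] in target frame [ 44.5556 -40.1135 644.3297]
```

```bash
python3 -m pendant '[[[0,-57,0],[0.12,0,0]],[[0,-57,0],[0.12,0,0]],[[0,-57,0],[0.12,0,0]],[[0,-57,0],[0.12,0,0]],[[0,-57,0],[0.12,0,0]],[[0,-57,0],[0.12,0,0]],[[0,-57,0],[0.14,0,0]],[[0,-57,0],[0.14,0,0]],[[0,-50,0],[0.16,0,0]],[[0,-30,0],[0.18,0,0]]]' 60; python3 -c "
from h import *
rep([.4995,-.4135,.2],0.0,-1)"
```

```text
clock: 2.65
tool_pos: [0.4532, -0.2838, 0.2426]
tool_rot: [0.615, 0.342, 0.62, -0.348]
ft_force: [0.3, -0.2, -0.1]
opening: 0.0598
t 2.65 pos [ 0.4532 -0.2838  0.2426] F [ 0.3309 -0.2059 -0.1082] open 59.8 j [-0.7139  0.0822  1.5491 -0.0107  1.5157  0.3056]
rotvec tool [0.5519 0.0013 0.0121]
shift tool now mm [ 42.6438 -28.0485 134.8357] in target frame [ 42.5812  46.335  129.7143]
```

```bash
python3 -m pendant '[[[0,0,30],[0.184,0,0]],[[0,10,40],[0.184,0,0]],[[0,20,40],[0.18,0,0.01]],[[30,10,20],[0,0,0]],[[0,0,0],[0,0,0]]]' 60; python3 -c "
from h import *
rep([.4995,-.4135,.11],0.0,-1)
C=cam('wrist');f=grab_frame('wrist');cv2.imwrite('pics/w1.png',f)
print(proj([.4995,-.4135,.103],'wrist',C))"
```

```text
clock: 3.28
tool_pos: [0.527, -0.4039, 0.2092]
tool_rot: [-0.496, -0.502, -0.498, 0.504]
ft_force: [-0.0, -0.0, 0.4]
opening: 0.0599
t 3.27 pos [ 0.527  -0.4039  0.2092] F [-0.0022 -0.0177  0.4476] open 59.9 j [-0.7822  0.3762  1.2615 -0.0033  1.5062  0.8   ]
rotvec tool [-0.0112  0.0008  0.0039]
shift tool now mm [ 99.2934 -27.0407   9.8717] in target frame [ 99.1788 -27.5379   9.6467]
[327.3303 252.4682]
```

View pics/w1.png

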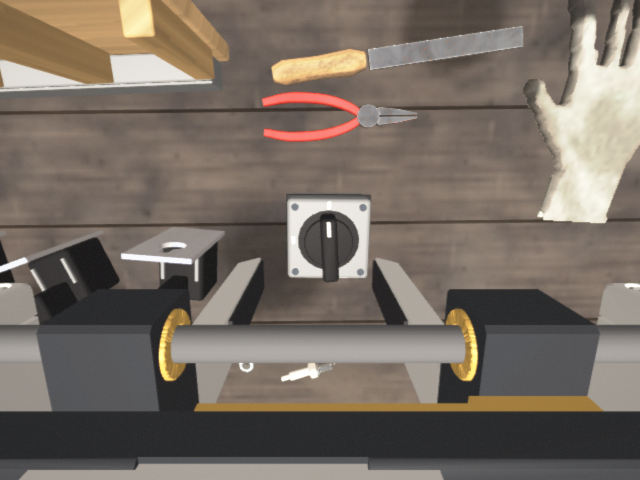

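```bash
python3 -m pendant '[[[30,-27,11],[-0.011,0,0.004]],[[40,0,0],[0,0,0]],[[30,0,0],[0,0,0]],[[0,0,0],[0,0,0]]]' 60; python3 -c "
from h import *
rep([.4995,-.415,.076],0.0,-1)"
```

```text
clock: 3.82
tool_pos: [0.5031, -0.4147, 0.1182]
tool_rot: [0.507, 0.499, 0.496, -0.499]
ft_force: [0.3, 0.3, 0.2]
opening: 0.06
t 3.83 pos [ 0.5031 -0.4147  0.1182] F [0.3309 0.3072 0.238 ] open 60.0 j [-0.8225  0.4045  1.4134  0.0008  1.3082  0.7439]
rotvec tool [ 0.0042  0.0109 -0.0112]
shift tool now mm [42.1465 -4.06   -0.2038] in target frame [42.1888 -3.5894  0.2721]
```

```bash
python3 -m pendant '[[[22,-4,0],[0.004,0.011,-0.011]],[[20,0,0],[0,0,0]],[[0,0,0],[0,0,0]]]' 60; python3 -m pendant '[[[0,0,0],[0,0,0]],[[0,0,0],[0,0,0]],[[0,0,0],[0,0,0]],[[0,0,0],[0,0,0]]]' 0 30; python3 -c "
from h import *
rep([.4995,-.415,.076],0.0,-1)"
```

```text
clock: 4.2
tool_pos: [0.5015, -0.4162, 0.0786]
tool_rot: [0.503, 0.5, 0.498, -0.5]
ft_force: [-0.8, -0.9, -0.4]
opening: 0.0599
clock: 4.7
tool_pos: [0.5028, -0.4175, 0.0807]
tool_rot: [0.504, 0.5, 0.497, -0.5]
ft_force: [0.4, 0.4, -0.2]
opening: 0.0231
t 4.7 pos [ 0.5028 -0.4175  0.0807] F [ 0.3874  0.3557 -0.2181] open 23.1 j [-0.8255  0.4484  1.4336  0.0004  1.2495  0.7439]
rotvec tool [ 0.0013  0.0071 -0.0071]
shift tool now mm [ 4.6838 -3.2829 -2.4887] in target frame [ 4.7245 -3.2526 -2.4512]
```

```bash
python3 -m pendant '[[[3,-3,-2],[0,0,0]],[[0,0,0],[0,0,0]],[[0,0,0],[0,0,0]]]' 0 30; python3 -c "
from h import *
rep([.4995,-.415,.076],0.0,-1)"
```

```text
clock: 5.08
tool_pos: [0.4996, -0.4154, 0.0778]
tool_rot: [0.504, 0.5, 0.497, -0.5]
ft_force: [-0.2, -0.6, -0.6]
opening: 0.0002
t 5.08 pos [ 0.4996 -0.4154  0.0778] F [-0.198  -0.6023 -0.5592] open 0.2 j [-0.827   0.444   1.4467  0.0005  1.2406  0.7425]
rotvec tool [ 0.0012  0.0074 -0.0073]
shift tool now mm [ 1.7484 -0.0802 -0.4231] in target frame [ 1.752  -0.0678 -0.4102]
```

```bash
python3 -c "
from h import *
for n in ('wrist','scene','top'): cv2.imwrite('pics/%s2.png'%n,grab_frame(n))
C=cam('scene');print(proj(sense()['tool_pos'],'scene',C),proj(sense()['tool_pos'],'top'))
a=cv2.imread('pics/scene2.png');cv2.imwrite('pics/scene2z.png',cv2.resize(a[280:480,280:480],None,fx=3,fy=3))
a=cv2.imread('pics/top2.png');cv2.imwrite('pics/top2z.png',cv2.resize(a[200:350,400:560],None,fx=4,fy=4))"
```

```text
[396.7996 390.7299] [478.5017 279.7345]
```

View pics/scene2z.png

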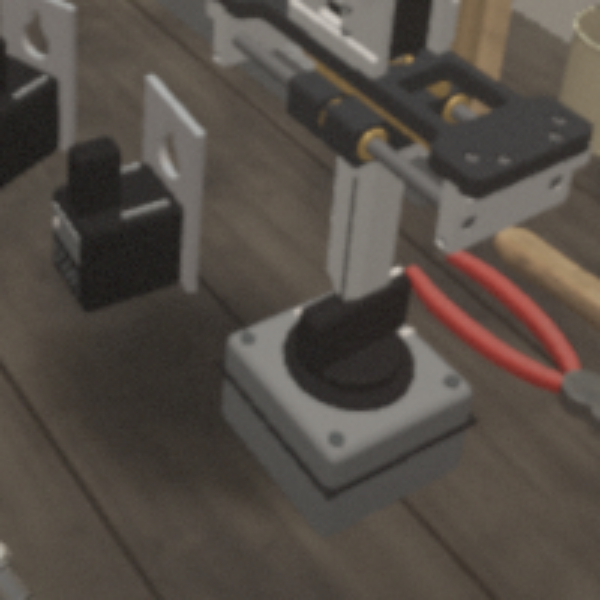

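View pics/wrist2.png

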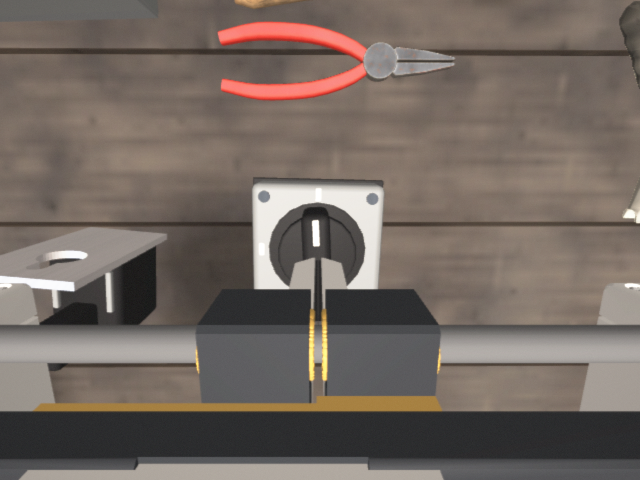

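View pics/top2z.png

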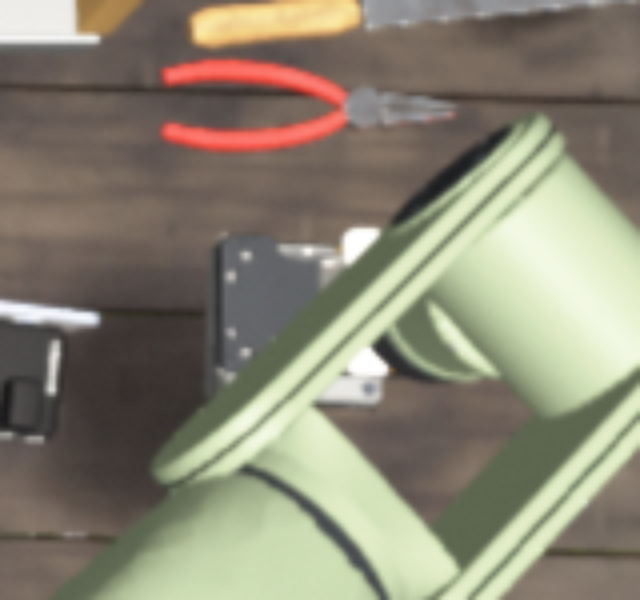

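```bash
python3 -c "
from h import *
K,R,t=cam('wrist');p=sense()['tool_pos']
print(proj(p,'wrist',(K,R,t)),'cam',-R.T@t)
for z in (.103,.07):
  for x in (.4995-.032,.4995,.4995+.032): print(x,z,proj([x,-.415,z],'wrist',(K,R,t)),proj([x,-.415,z],'scene'))
print(proj(p+[0,0,.03],'scene'),proj([.5,-.415,.058],'wrist',(K,R,t)))
a=cv2.imread('pics/wrist2.png');cv2.imwrite('pics/wrist2z.png',cv2.resize(a[170:310,230:410],None,fx=4,fy=4))"
```

```text
[316.7503 258.8351] cam [ 0.5633 -0.4143  0.2861]
0.4675 0.103 [316.2191 324.2791] [380.9571 385.7317]
0.4995 0.103 [316.2341 272.1829] [398.2553 377.6922]
0.5315 0.103 [316.2502 216.1629] [414.7676 370.0179]
0.4675 0.07 [316.0365 300.9085] [379.0874 402.695 ]
0.4995 0.07 [316.0437 255.5491] [396.0359 394.4523]
0.5315 0.07 [316.0513 207.2785] [412.2313 386.5759]
[398.8411 375.3569] [315.9874 249.9264]
```

View pics/wrist2z.png

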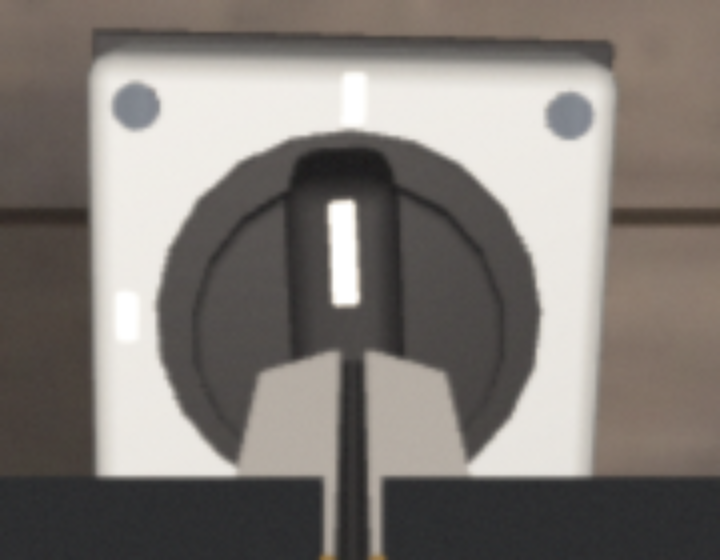

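```bash
python3 -c "
from h import *
print(proj([.1418,.5564,.1767],'scene'),proj([.1418,.5564,.2067],'scene'))
K,R,t=cam('wrist')
"; python3 -m pendant '[[[0,0,0],[0,0,0]],[[0,0,0],[0,0,0]],[[0,0,0],[0,0,0]],[[0,0,0],[0,0,0]]]' 40 30; python3 -c "
from h import *
rep([.4995,-.415,.076],0.0,-1)
p=sense()['tool_pos']
for dy in (-.02,.02):
  for z in (0,.019,.03): print(dy,z,proj(p+[0,dy,z],'scene'))
a=grab_frame('scene');cv2.imwrite('pics/scene3z.png',cv2.resize(a[320:450,330:460],None,fx=5,fy=5))
a=grab_frame('wrist');cv2.imwrite('pics/wrist3z.png',cv2.resize(a[170:310,230:410],None,fx=4,fy=4))"
```

```text
[ 62.5664 180.5752] [ 59.8265 169.7881]
clock: 5.72
tool_pos: [0.4997, -0.4155, 0.0778]
tool_rot: [0.504, 0.5, 0.497, -0.5]
ft_force: [0.4, 1.2, 0.2]
opening: 0.0372
t 5.72 pos [ 0.4997 -0.4155  0.0778] F [0.3532 1.1544 0.1516] open 37.2 j [-0.8269  0.4442  1.4463  0.0004  1.2406  0.7425]
rotvec tool [ 0.0013  0.0074 -0.0074]
shift tool now mm [ 1.7668 -0.2236 -0.5248] in target frame [ 1.7723 -0.2111 -0.5114]
-0.02 0 [405.9266 399.6491]
-0.02 0.019 [407.3655 389.8728]
-0.02 0.03 [408.2165 384.0901]
0.02 0 [388.2592 382.2469]
0.02 0.019 [389.4013 372.7001]
0.02 0.03 [390.0762 367.0588]
```

View pics/scene3z.png

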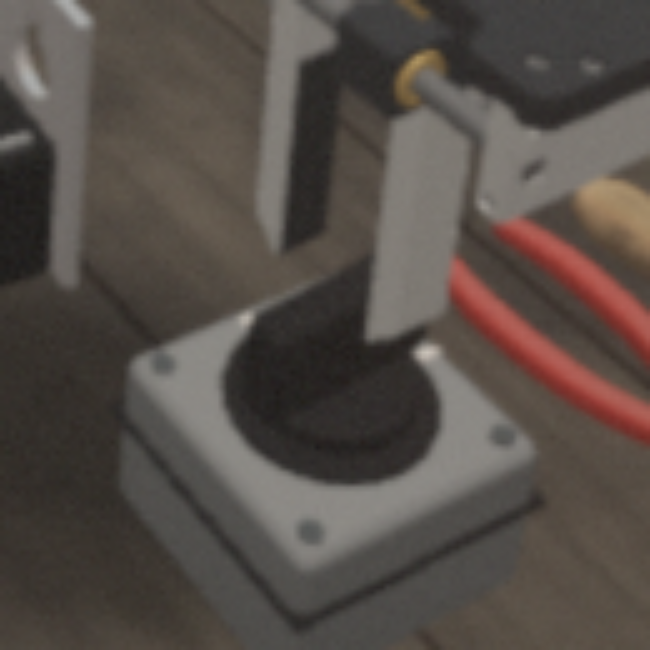

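View pics/wrist3z.png

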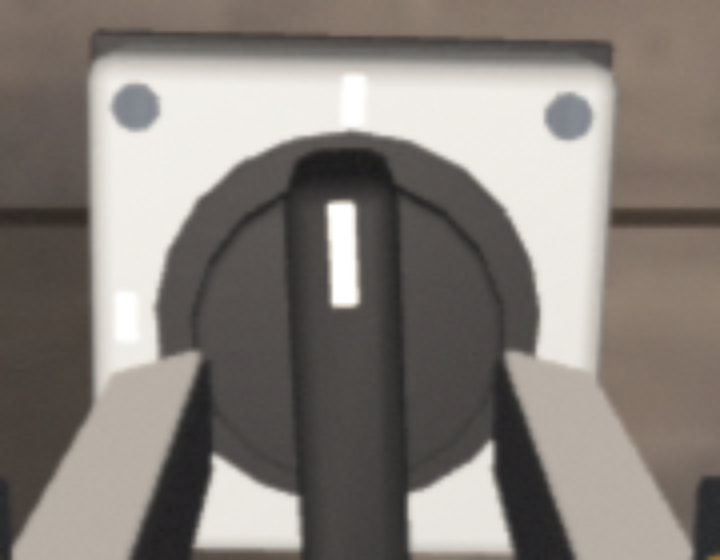

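```bash
python3 -c "
from h import *
R=lambda x,y:(350+x/5-.4,235+y/5-.4)
C=cam('wrist');T=cam('top')
for a,b in ((R(555,145),(263.6,196.1)),(R(712,152),(371.9,198.6))):
  w=plane('top',a,.059,T); print(w,proj(w,'wrist',C),b,proj(w-[0,0,.025],'wrist',C))
p=sense()['tool_pos']
# wrist: tip front face point, if tip at TCP or 25mm higher
for dz in (0,.025):
  for dx in (0,.008): print(dz,dx,[proj(p+[dx,dy,dz],'wrist',C) for dy in (.019,-.019)])
"
```

```text
[ 0.5365 -0.3797  0.059 ] [262.7532 197.5749] (263.6, 196.1) [267.8069 193.5543]
[ 0.5352 -0.4512  0.059 ] [370.0657 199.5303] (371.9, 198.6) [364.732  195.3345]
0 0 [array([286.8265, 258.8694]), array([346.6311, 258.8011])]
0 0.008 [array([286.5923, 246.6874]), array([346.8817, 246.636 ])]
0.025 0 [array([283.2746, 271.8839]), array([350.6471, 271.7861])]
0.025 0.008 [array([282.9779, 258.264 ]), array([350.9663, 258.1873])]
```

```bash
python3 -m pendant '[[[8,0,0],[0.001,0.007,-0.007]],[[8,0,0],[0,0,0]],[[6,0,0],[0,0,0]],[[0,0,0],[0,0,0]]]' 40 30; python3 -c "
from h import *
rep([.4995,-.415,.055],0.0,-1)
a=grab_frame('scene');cv2.imwrite('pics/scene4z.png',cv2.resize(a[320:450,330:460],None,fx=4,fy=4))"
```

```text
clock: 6.32
tool_pos: [0.4993, -0.4151, 0.0533]
tool_rot: [0.499, 0.5, 0.501, -0.5]
ft_force: [-1.4, 0.2, -0.3]
opening: 0.0399
t 6.33 pos [ 0.4993 -0.4151  0.0533] F [-1.394   0.2194 -0.2622] open 39.9 j [-0.8266  0.4789  1.4514 -0.      1.2131  0.7439]
rotvec tool [ 0.0002 -0.0013  0.0012]
shift tool now mm [-1.7226  0.1623 -0.0827] in target frame [-1.7225  0.1643 -0.0805]
```

View pics/scene4z.png

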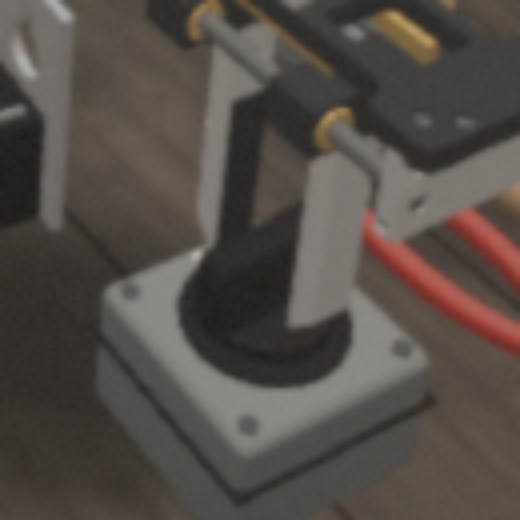

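Tips now flank the bar just above the disc, so real tips sit ~25 mm above the reported TCP. Closing.

```bash
python3 -m pendant '[[[0,0,0],[0,0,0]],[[0,0,0],[0,0,0]],[[0,0,0],[0,0,0]],[[0,0,0],[0,0,0]],[[0,0,0],[0,0,0]]]' 0 30; python3 -c "
from h import *
rep([.4995,-.415,.055],0.0,-1)"
```

```text
clock: 7.0
tool_pos: [0.4999, -0.4148, 0.0543]
tool_rot: [0.5, 0.5, 0.501, -0.5]
ft_force: [-0.4, 0.6, -0.5]
opening: 0.0161
t 7.0 pos [ 0.4999 -0.4148  0.0543] F [-0.3794  0.6149 -0.5334] open 16.1 j [-0.8261  0.4775  1.4509  0.0006  1.214   0.7437]
rotvec tool [ 0.0008 -0.0011  0.0002]
shift tool now mm [-0.6892 -0.3641  0.157 ] in target frame [-0.6891 -0.3639  0.158 ]
```

```bash
python3 -m pendant '[[[0,0,0],[-0.15,0,0]],[[0,0,0],[-0.15,0,0]],[[0,0,0],[-0.15,0,0]],[[0,0,0],[-0.15,0,0]],[[0,0,0],[-0.15,0,0]]]' 0 30; python3 -c "
from h import *
rep([.4999,-.415,.0543],1.571,-1)"
```

```text
clock: 7.62
tool_pos: [0.5, -0.4152, 0.0543]
tool_rot: [0.652, 0.275, 0.651, -0.274]
ft_force: [0.7, 0.4, -0.7]
opening: 0.0157
t 7.62 pos [ 0.5    -0.4152  0.0543] F [ 0.7342  0.3737 -0.6788] open 15.7 j [-0.8265  0.4776  1.4508  0.001   1.2133 -0.0292]
rotvec tool [-0.7978  0.0003 -0.0009]
shift tool now mm [ 0.0273  0.0439 -0.237 ] in target frame [ 0.0272  0.2003 -0.134 ]
```

```bash
python3 -m pendant '[[[0,0,0],[-0.15,0,0]],[[0,0,0],[-0.15,0,0]],[[0,0,0],[-0.15,0,0]],[[0,0,0],[-0.15,0,0]],[[0,0,0],[-0.15,0,0]],[[0,0,0],[-0.06,0,0]],[[0,0,0],[-0.02,0,0]]]' 0 30; python3 -c "
from h import *
rep([.4999,-.415,.0543],1.571,-1);print(sense()['moment'])"
```

```text
clock: 8.5
tool_pos: [0.5004, -0.4157, 0.0543]
tool_rot: [0.708, -0.019, 0.706, 0.02]
ft_force: [-0.4, -0.0, -0.6]
opening: 0.0164
t 8.5 pos [ 0.5004 -0.4157  0.0543] F [-0.3852 -0.0247 -0.5831] open 16.4 j [-0.8274  0.4778  1.4505  0.0024  1.2121 -0.883 ]
rotvec tool [ 0.0545  0.0025 -0.0006]
shift tool now mm [ 0.0107  0.7746 -0.4741] in target frame [ 0.0115  0.7477 -0.5156]
[ 0.002   0.054  -0.8109]
```

```bash
python3 -m pendant '[[[0,0,0],[0,0,0]],[[0,0,0],[0,0,0]],[[0,0,0],[0,0,0]],[[-30,0,0],[0,0,0]],[[-50,0,0],[0,0,0]],[[-60,0,0],[-0.18,0,0]],[[-40,20,0],[-0.18,0,0]],[[0,40,0],[-0.18,0,0]],[[0,40,0],[-0.18,0,0]],[[0,30,-30],[-0.18,0,0]],[[0,20,-10],[-0.18,0,0]],[[0,0,0],[-0.18,0,0]]]' 50 30; python3 -c "
from h import *
rep([.448,-.250,.15],-0.08,1)
a=grab_frame('scene');cv2.imwrite('pics/scene5.png',a)
a=grab_frame('wrist');cv2.imwrite('pics/wrist5.png',a)
a=grab_frame('top');cv2.imwrite('pics/top5.png',a)"
```

```text
clock: 10.0
tool_pos: [0.3889, -0.3223, 0.2417]
tool_rot: [0.551, -0.445, 0.55, 0.442]
ft_force: [-0.4, -0.0, 0.0]
opening: 0.05
t 10.0 pos [ 0.3889 -0.3223  0.2417] F [-0.3615 -0.0498  0.015 ] open 50.0 j [-0.8647  0.0071  1.6291  0.0015  1.5001 -2.221 ]
rotvec tool [-0.1345 -0.0024  0.005 ]
shift tool now mm [ 91.7799 -41.8773  83.4411] in target frame [ 91.7363 -53.135   76.8166]
```

View pics/scene5.png

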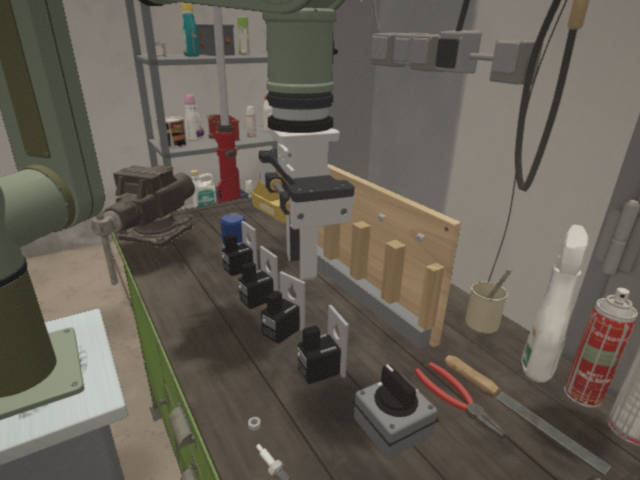

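View pics/wrist5.png

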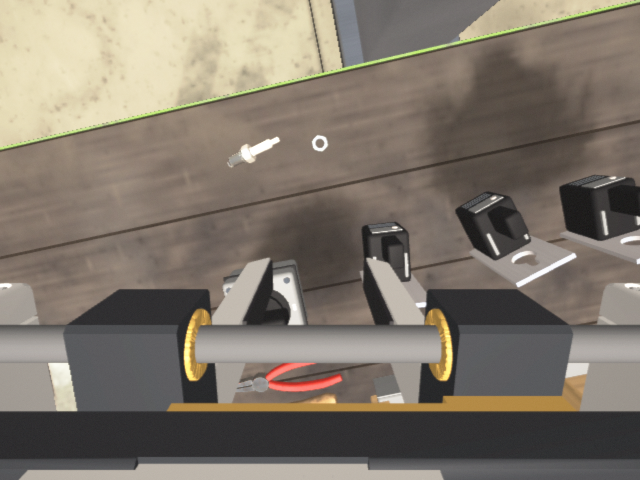

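```bash
python3 -m pendant '[[[0,-25,50],[-0.13,0,0]],[[0,-25,27],[0,0,0]],[[20,0,0],[0,0,0]],[[0,0,0],[0,0,0]]]' 50 30;python3 -c "
from h import *
rep([.448,-.250,.041],-0.08,1)
C=cam('wrist')
print(proj([.448,-.25,.1],'wrist',C),proj([.4985,-.2545,.115],'wrist',C))
a=grab_frame('wrist');cv2.imwrite('pics/wrist6.png',a)
a=cv2.imread('pics/top5.png');cv2.imwrite('pics/top5z.png',cv2.resize(a[150:340,200:510],None,fx=2.5,fy=2.5))"
```

```text
clock: 10.65
tool_pos: [0.4561, -0.2539, 0.2214]
tool_rot: [0.525, -0.476, 0.524, 0.472]
ft_force: [1.1, 0.6, 0.8]
opening: 0.05
t 10.65 pos [ 0.4561 -0.2539  0.2214] F [1.146  0.5702 0.8088] open 50.0 j [-0.6744  0.0558  1.6204  0.0007  1.4587 -2.1433]
rotvec tool [-0.022  -0.0031  0.006 ]
shift tool now mm [180.3628   9.5277   3.6373] in target frame [180.4272   8.3717   3.2703]
[321.8897 211.7079] [322.5576 266.1401]
```

View pics/wrist6.png

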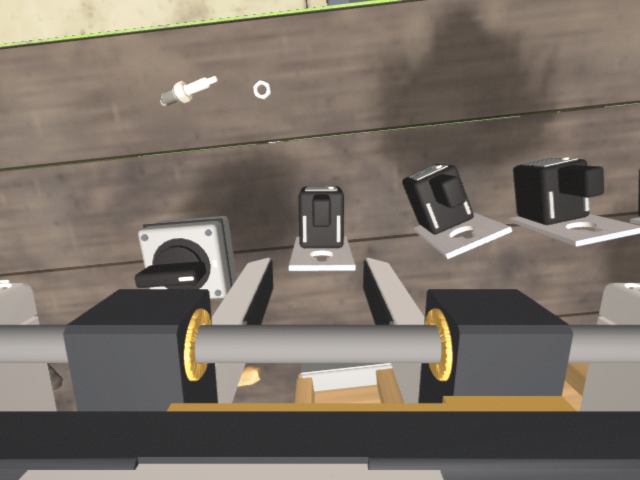

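View pics/top5z.png

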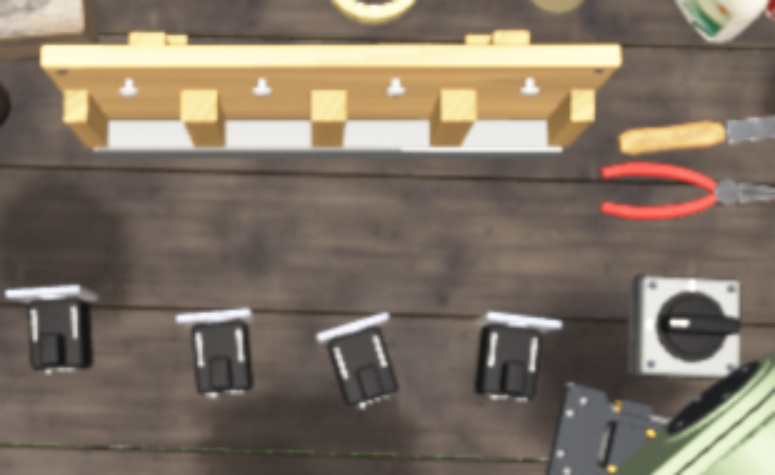

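```bash
python3 -m pendant '[[[40,9,3],[-0.022,-0.003,0.006]],[[50,0,0],[0,0,0]],[[40,0,0],[0,0,0]],[[0,0,0],[0,0,0]]]' 50 30;python3 -c "
from h import *
rep([.448,-.250,.043],-0.08,1)"
```

```text
clock: 11.2
tool_pos: [0.4524, -0.256, 0.0954]
tool_rot: [0.522, -0.483, 0.521, 0.473]
ft_force: [0.3, -0.1, 1.1]
opening: 0.0503
t 11.2 pos [ 0.4524 -0.256   0.0954] F [ 0.2737 -0.1009  1.1196] open 50.3 j [-0.6815  0.1648  1.7721  0.      1.1909 -2.1652]
rotvec tool [-0.0071 -0.0078  0.0114]
shift tool now mm [52.3302  5.4794  5.9621] in target frame [52.4341  4.8395  5.5919]
```

```bash
python3 -m pendant '[[[10,5,6],[-0.007,-0.008,0.011]],[[25,0,0],[0,0,0]],[[15,0,0],[0,0,0]],[[0,0,0],[0,0,0]]]' 50 30;python3 -c "
from h import *
rep([.448,-.250,.043],-0.08,1)
a=grab_frame('scene');cv2.imwrite('pics/s7.png',cv2.resize(a[260:400,250:390],None,fx=4,fy=4))"
```

```text
clock: 11.7
tool_pos: [0.4529, -0.2538, 0.0512]
tool_rot: [0.521, -0.483, 0.519, 0.475]
ft_force: [0.5, -0.3, 0.3]
opening: 0.0501
t 11.7 pos [ 0.4529 -0.2538  0.0512] F [ 0.4618 -0.336   0.3183] open 50.1 j [-0.6779  0.2244  1.8054  0.0006  1.0996 -2.1673]
rotvec tool [-0.0017 -0.0064  0.0103]
shift tool now mm [8.0835 5.285  3.3995] in target frame [8.1591 5.1954 3.3567]
```

View pics/s7.png

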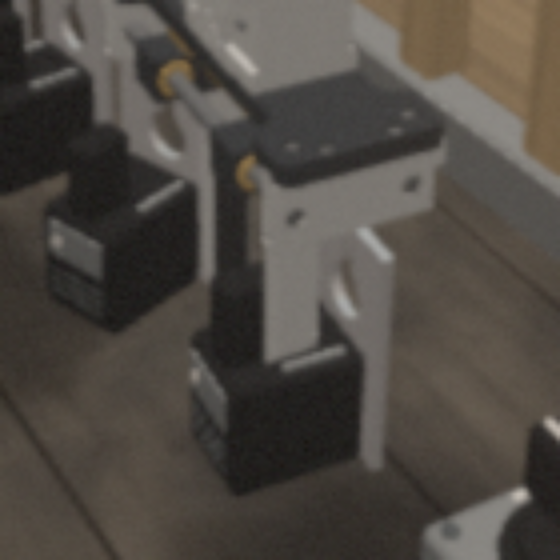

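```bash
python3 -m pendant '[[[6,6,4],[-0.002,-0.006,0.01]],[[2,1,1],[0,0,0]],[[0,0,0],[0,0,0]],[[0,0,0],[0,0,0]],[[0,0,0],[0,0,0]],[[0,0,0],[0,0,0]]]' 0 50;python3 -c "
from h import *
rep([.448,-.250,.043],-0.08,1)"
```

```text
clock: 12.5
tool_pos: [0.448, -0.2496, 0.0456]
tool_rot: [0.52, -0.482, 0.519, 0.478]
ft_force: [-0.8, -0.3, -1.0]
opening: 0.0177
t 12.5 pos [ 0.448  -0.2496  0.0456] F [-0.8115 -0.2603 -0.9827] open 17.7 j [-0.6769  0.2251  1.8183 -0.0003  1.0928 -2.168 ]
rotvec tool [ 0.0005 -0.0033  0.0043]
shift tool now mm [ 2.6087  0.0142 -0.4332] in target frame [ 2.6073  0.0027 -0.4417]
```

```bash
python3 -m pendant '[[[-20,0,0],[0,0,0]],[[-40,0,0],[0,0,0]],[[-50,0,0],[-0.05,0,0]],[[-30,-20,0],[-0.05,0,0]],[[0,-40,0],[0,0,0]],[[0,-40,0],[0,0,0]],[[0,-40,0],[0,0,0]],[[0,0,0],[0,0,0]]]' 0 50;python3 -c "
from h import *
rep([.6044,-.2449,.1826],.0224,1)
C=cam('wrist')
a=grab_frame('wrist');cv2.imwrite('pics/w8.png',a)
a=grab_frame('scene');cv2.imwrite('pics/s8.png',cv2.resize(a[140:380,230:480],None,fx=2.4,fy=2.4))"
```

```text
clock: 13.5
tool_pos: [0.5853, -0.2427, 0.1808]
tool_rot: [0.493, -0.501, 0.495, 0.51]
ft_force: [-1.0, -0.1, -4.1]
opening: 0.0178
t 13.5 pos [ 0.5853 -0.2427  0.1808] F [-1.0139 -0.0708 -4.0519] open 17.8 j [-0.5299  0.3373  1.3713  0.0006  1.446  -2.1234]
rotvec tool [ 0.0003  0.0073 -0.0108]
shift tool now mm [ -1.9965 -19.0187  -2.6025] in target frame [ -1.772  -19.0398  -2.6112]
```

View pics/w8.png

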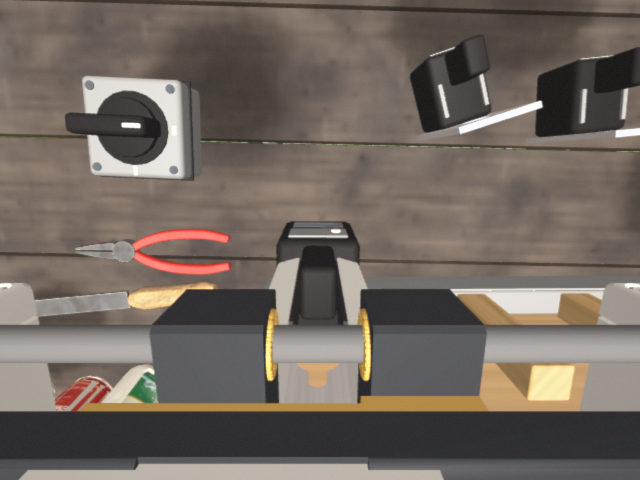

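View pics/s8.png

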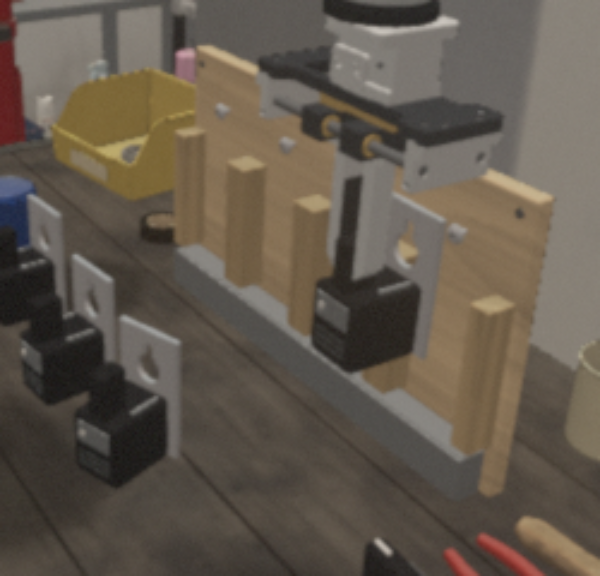

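```bash
cat >> h.py <<'E'
BC=np.array([.6857,-.078,0]);BY=.0224
bx=np.array([np.cos(BY),np.sin(BY),0]);by=np.array([-np.sin(BY),np.cos(BY),0])
def screw(i,f=.013): return BC+by*(.165-.11*(i-1))-bx*f+[0,0,.215]
E
python3 -c "
from h import *
for i in (1,2,3,4): print(i,proj(screw(i),'scene'),proj(screw(i),'top'))
for c in ((.23,0),(-.23,0),(.23,.265),(-.23,.265)): print(c,proj(BC+by*c[0]+[0,0,c[1]],'scene'),proj(BC+by*c[0]+[0,0,c[1]],'top'))
p=sense()['tool_pos']; g=p-[0,0,.0456]
print('hole c',proj(g+bx*.048+[0,0,.078],'scene'),'plate top',[proj(g+bx*.0505+by*y+[0,0,.115],'scene') for y in (.032,-.032)])
print('plate topTOP',[proj(g+bx*.0505+by*y+[0,0,.115],'top') for y in (.032,-.032)])
a=grab_frame('scene');cv2.imwrite('pics/s9.png',cv2.resize(a[200:300,360:480],None,fx=6,fy=6,interpolation=2))
cv2.imwrite('pics/s9b.png',cv2.resize(a[150:280,300:470],None,fx=4.5,fy=4.5,interpolation=2))
a=grab_frame('top');cv2.imwrite('pics/t9.png',cv2.resize(a[150:230,330:460],None,fx=6,fy=6,interpolation=2))
"
```

```text
1 [319.9088 186.9245] [251.449  187.9022]
2 [346.7597 201.1361] [304.6149 187.9991]
3 [378.6468 218.0133] [357.986  188.0963]
4 [417.1336 238.3835] [411.5635 188.194 ]
(0.23, 0) [309.5541 254.0494] [236.1022 200.7283]
(-0.23, 0) [432.3643 348.4964] [425.2135 201.161 ]
(0.23, 0.265) [310.5622 159.305 ] [215.7573 176.2345]
(-0.23, 0.265) [453.6863 224.3769] [448.3494 176.5604]
hole c [397.3888 244.244 ] plate top [array([388.555 , 218.8068]), array([413.3633, 231.6481])]
plate topTOP [array([397.0937, 205.7328]), array([429.4109, 205.8122])]
```

View pics/s9.png

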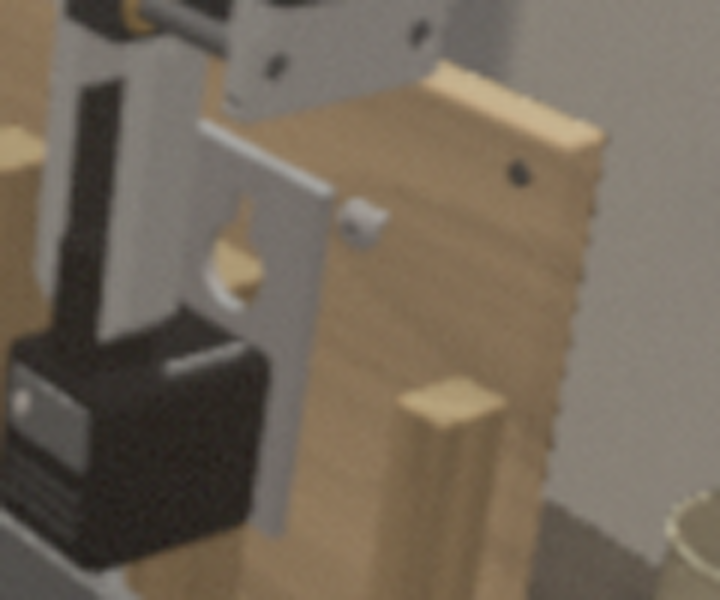

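View pics/s9b.png

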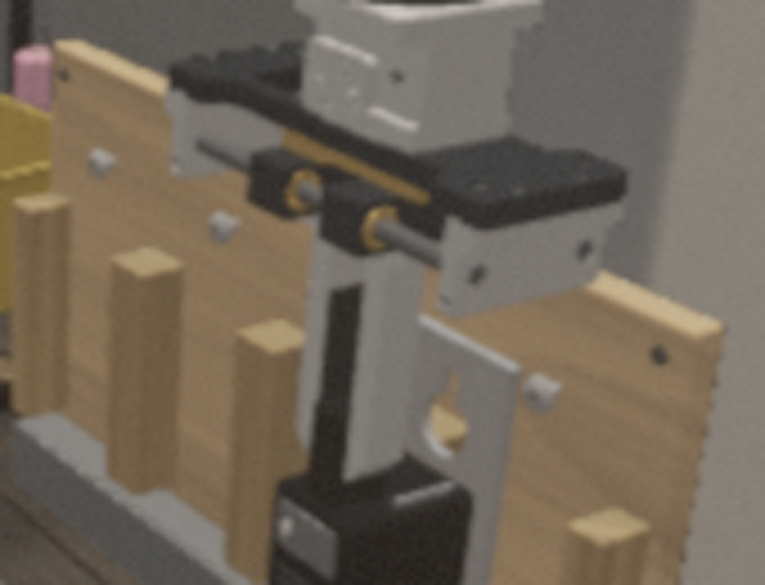

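View pics/t9.png

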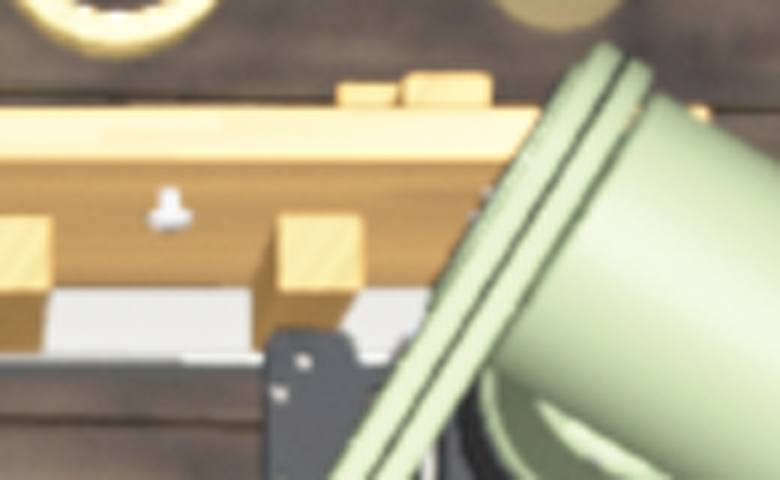

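```bash
python3 -m pendant '[[[-5,-10,-2],[0,0.007,-0.011]],[[0,-8,-1],[0,0,0]],[[0,0,0],[0,0,0]]]' 0 50;python3 -c "
from h import *
rep(BC+by*-.165-bx*.0545+[0,0,.1846],.0224,1)"
```

```text
clock: 14.08
tool_pos: [0.6005, -0.2467, 0.188]
tool_rot: [-0.495, 0.505, -0.495, -0.504]
ft_force: [-0.3, 0.1, -3.4]
opening: 0.0173
t 14.07 pos [ 0.6005 -0.2467  0.188 ] F [-0.2577  0.0534 -3.3948] open 17.3 j [-0.5228  0.3542  1.3341 -0.0004  1.4517 -2.1122]
rotvec tool [-0.0037 -0.0012  0.0011]
shift tool now mm [  3.4446 -34.4369   1.9145] in target frame [  3.408  -34.4476   1.7831]
```

```bash
python3 -m pendant '[[[2,-10,2],[-0.004,0,0]],[[1,-8,0],[0,0,0]],[[0,-6,0],[0,0,0]],[[0,0,0],[0,0,0]]]' 0 50;python3 -c "
from h import *
rep(BC+by*-.165-bx*.0545+[0,0,.1846],.0224,1)
a=grab_frame('scene');cv2.imwrite('pics/s10.png',cv2.resize(a[200:300,360:480],None,fx=6,fy=6,interpolation=2))"
```

```text
clock: 14.58
tool_pos: [0.6263, -0.2439, 0.1845]
tool_rot: [-0.494, 0.506, -0.494, -0.505]
ft_force: [0.8, 0.2, -3.7]
opening: 0.0178
t 14.57 pos [ 0.6263 -0.2439  0.1845] F [ 0.8237  0.2351 -3.75  ] open 17.8 j [-0.4998  0.4053  1.2724 -0.0003  1.4626 -2.0937]
rotvec tool [ 0.0007 -0.0009  0.0009]
shift tool now mm [-0.0758 -8.6236 -0.5025] in target frame [-0.0839 -8.6239 -0.4962]
```

View pics/s10.png

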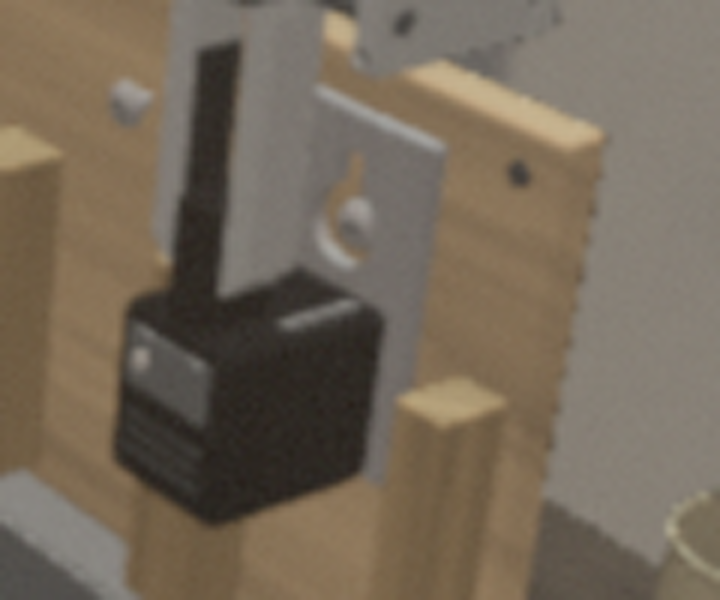

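```bash
python3 -m pendant '[[[-2,-4,-1],[0,0,0]],[[0,-3,0],[0,0,0]],[[0,-2,0],[0,0,0]]]' 0 50;python3 -c "
from h import *
rep(BC+by*-.165-bx*.0545+[0,0,.1846],.0224,1)
a=grab_frame('scene');cv2.imwrite('pics/s11.png',cv2.resize(a[200:300,360:480],None,fx=6,fy=6,interpolation=2))"
```

```text
clock: 15.0
tool_pos: [0.6352, -0.2449, 0.1868]
tool_rot: [-0.494, 0.506, -0.494, -0.505]
ft_force: [1.1, -0.7, -2.8]
opening: 0.0181
t 15.0 pos [ 0.6352 -0.2449  0.1868] F [ 1.0769 -0.6922 -2.7896] open 18.1 j [-0.4947  0.4228  1.2437 -0.0005  1.4742 -2.088 ]
rotvec tool [ 0.0002 -0.0009  0.0005]
shift tool now mm [2.1493 0.2913 0.7382] in target frame [2.1501 0.2904 0.7363]
```

View pics/s11.png

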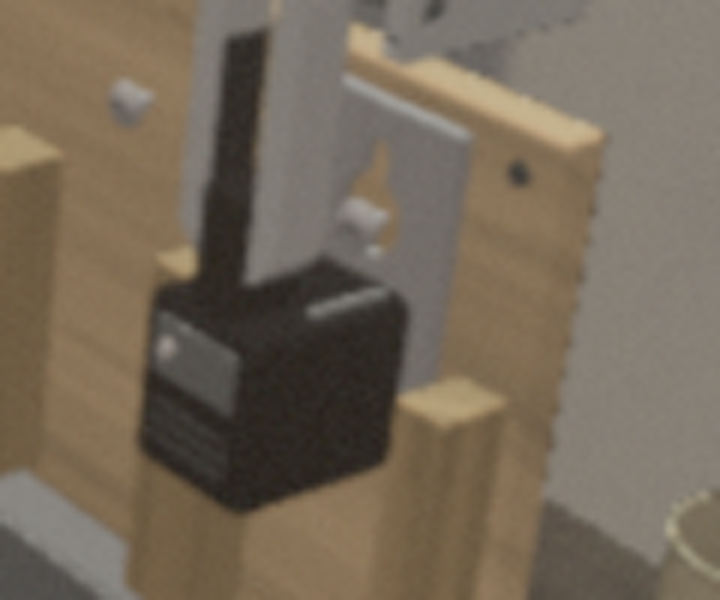

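```bash
python3 -m pendant '[[[0,-2,0],[0,0,0]],[[0,-2,0],[0,0,0]]]' 0 50
```

```text
clock: 15.3
tool_pos: [0.6368, -0.2451, 0.1868]
tool_rot: [0.493, -0.505, 0.496, 0.507]
ft_force: [-9.1, 0.2, 1.3]
opening: 0.0179
```

```bash
python3 -m pendant '[[[3,0,0],[0,0,0]],[[5,0,0],[0,0,0]]]' 0 50
```

```text
clock: 15.55
tool_pos: [0.6365, -0.2454, 0.1793]
tool_rot: [0.493, -0.505, 0.496, 0.507]
ft_force: [-1.1, -0.1, -2.7]
opening: 0.0178
```

```bash
python3 -m pendant '[[[5,0,0],[0,0,0]],[[5,0,0],[0,0,0]],[[4,0,0],[0,0,0]]]' 0 50;python3 -c "
from h import *
rep()
a=grab_frame('scene');cv2.imwrite('pics/s12.png',cv2.resize(a[200:300,360:480],None,fx=6,fy=6,interpolation=2))"
```

```text
clock: 15.92
tool_pos: [0.6365, -0.2452, 0.1636]
tool_rot: [0.493, -0.504, 0.496, 0.507]
ft_force: [-1.2, -0.2, -2.5]
opening: 0.0174
t 15.93 pos [ 0.6365 -0.2452  0.1636] F [-1.1887 -0.157  -2.5334] open 17.4 j [-0.4925  0.4453  1.26   -0.0035  1.4408 -2.0853]
```

View pics/s12.png

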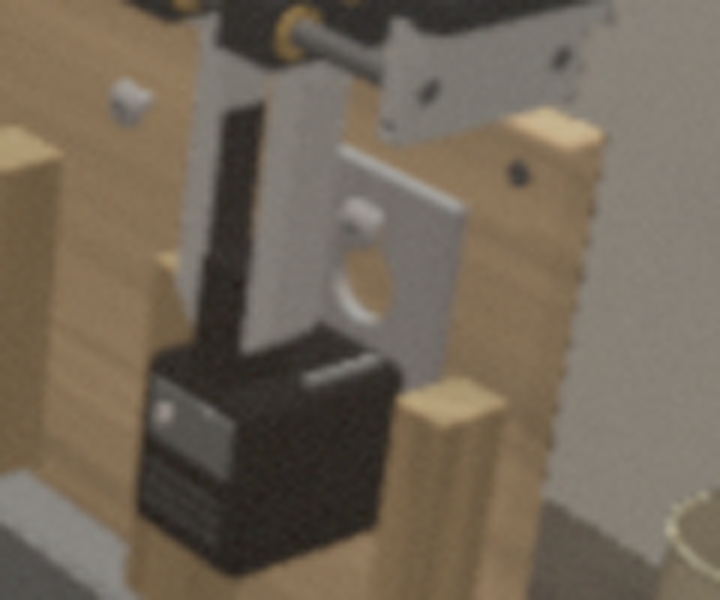

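Head is in front of the plate, in the slot. Continue down until weight is taken.

```bash
python3 -m pendant '[[[3,0,0],[0,0,0]],[[2,0,0],[0,0,0]]]' 0 50;  python3 -m pendant '[[[2,0,0],[0,0,0]],[[2,0,0],[0,0,0]]]' 0 50
```

```text
clock: 16.23
tool_pos: [0.6368, -0.2453, 0.1601]
tool_rot: [0.493, -0.505, 0.496, 0.506]
ft_force: [-5.7, 1.4, 7.3]
opening: 0.0173
clock: 16.48
tool_pos: [0.6369, -0.2454, 0.1602]
tool_rot: [0.493, -0.506, 0.495, 0.506]
ft_force: [-5.9, 1.4, 4.7]
opening: 0.0176
```

```bash
python3 -m pendant '[[[0,0,0],[0,0,0]],[[0,0,0],[0,0,0]],[[0,0,0],[0,0,0]],[[-20,0,0],[0,0,0]],[[-40,0,0],[0,0,0]],[[-20,50,0],[0,0,0]],[[0,60,20],[0,0,0]],[[0,60,40],[0,0,0]],[[0,30,30],[0,0,0]],[[0,0,20],[0,0,0]]]' 45;python3 -c "
from h import *
rep([.439,-.119,.15],.305,1)
a=grab_frame('scene');cv2.imwrite('pics/s13.png',a)
a=grab_frame('top');cv2.imwrite('pics/t13.png',cv2.resize(a[150:340,200:510],None,fx=2.5,fy=2.5));cv2.imwrite('pics/t13f.png',a)"
```

```text
clock: 17.73
tool_pos: [0.4414, -0.1457, 0.2515]
tool_rot: [-0.495, 0.512, -0.494, -0.498]
ft_force: [0.1, -0.0, 0.7]
opening: 0.0448
t 17.73 pos [ 0.4414 -0.1457  0.2515] F [ 0.0742 -0.0253  0.6997] open 44.8 j [-0.5022 -0.1002  1.7122 -0.004   1.5099 -2.0933]
rotvec tool [-0.2844 -0.0154  0.0131]
shift tool now mm [101.0622   3.3909  28.1149] in target frame [101.467   -5.724   26.2147]
```

View pics/s13.png

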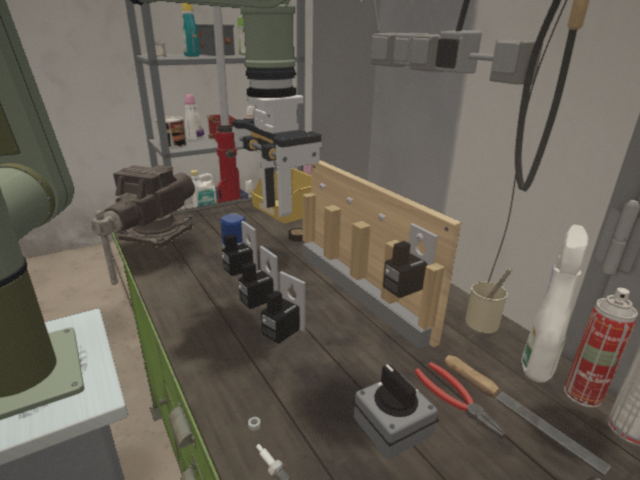

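View pics/t13.png

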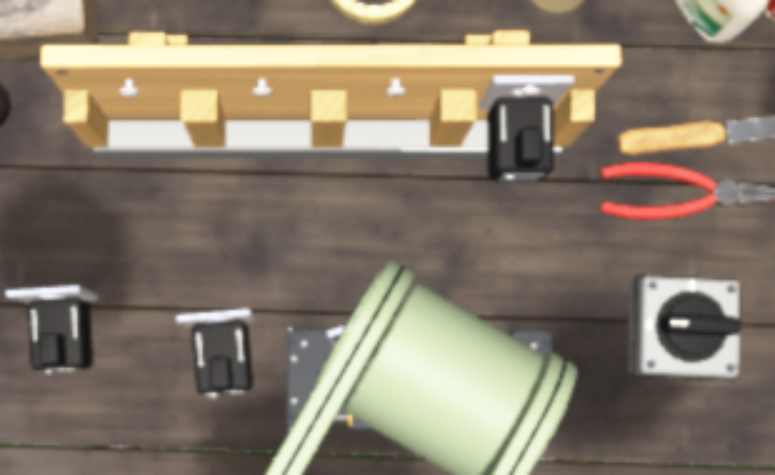

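```bash
python3 -m pendant '[[[0,-1,13],[-0.15,0,0]],[[20,-3,13],[-0.15,-0.01,0.01]],[[20,0,0],[0,0,0]],[[0,0,0],[0,0,0]]]' 45;python3 -c "
from h import *
print(plane('top',(347.7,301.8),.1))
rep([.439,-.119,.043],.32,1)
C=cam('wrist'); x=np.array([np.cos(.32),np.sin(.32),0]);y=np.array([-x[1],x[0],0]);g=np.array([.439,-.119,0])
print('grip',[proj(g+x*a*.014+y*b*.009+[0,0,.1],'wrist',C) for a in(-1,1) for b in (-1,1)])
print('plate',[proj(g+x*.0505+y*b*.032+[0,0,.115],'wrist',C) for b in (-1,1)])
a=grab_frame('wrist');cv2.imwrite('pics/w14.png',cv2.resize(a[120:300,220:440],None,fx=3.5,fy=3.5))"
```

```text
clock: 18.32
tool_pos: [0.4489, -0.1228, 0.2153]
tool_rot: [-0.409, 0.582, -0.411, -0.571]
ft_force: [-0.1, 0.3, 1.1]
opening: 0.0454
[ 0.4417 -0.1217  0.1   ]
t 18.32 pos [ 0.4489 -0.1228  0.2153] F [-0.1023  0.3289  1.1415] open 45.4 j [-0.4491 -0.0727  1.7605 -0.0052  1.4388 -2.3529]
rotvec tool [ 0.0137 -0.0142  0.0071]
shift tool now mm [172.1724   9.3224   9.2654] in target frame [172.348    8.2069   6.7003]
grip [array([318.1067, 198.6589]), array([337.0948, 198.9549]), array([317.7051, 227.4678]), array([336.3175, 227.7758])]
plate [array([292.7545, 267.9878]), array([360.1677, 269.1954])]
```

View pics/w14.png

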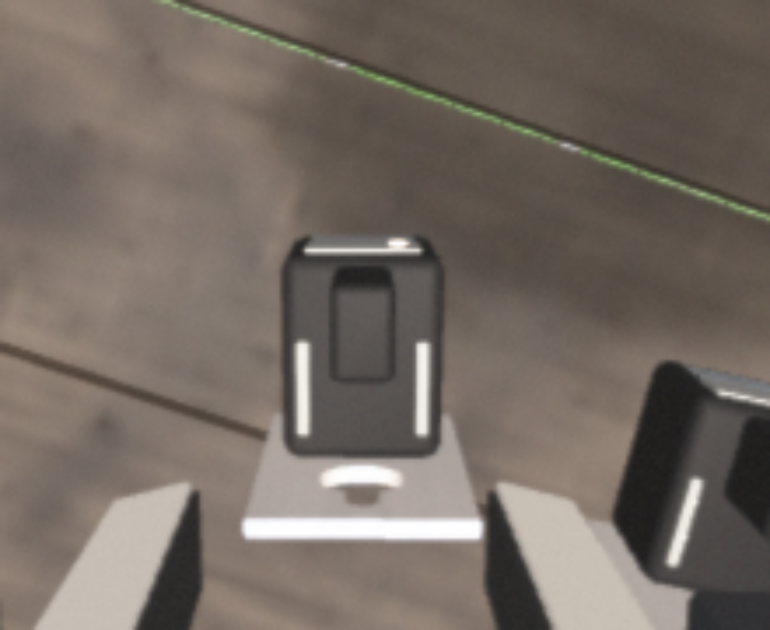

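```bash
python3 -m pendant '[[[40,6,2],[0,-0.014,0.007]],[[50,0,0],[0,0,0]],[[30,0,0],[0,0,0]],[[0,0,0],[0,0,0]]]' 45;python3 -c "
from h import *
rep([.441,-.1215,.043],.333,1)"
```

```text
clock: 18.88
tool_pos: [0.451, -0.1291, 0.1007]
tool_rot: [-0.411, 0.581, -0.41, -0.57]
ft_force: [0.9, -0.8, 0.3]
opening: 0.045
t 18.88 pos [ 0.451  -0.1291  0.1007] F [ 0.9047 -0.7667  0.2801] open 45.0 j [-0.4631  0.0498  1.8879 -0.0007  1.1878 -2.3654]
rotvec tool [-0.0013 -0.012   0.0108]
shift tool now mm [57.4687  7.6002 11.176 ] in target frame [57.677   6.9642 10.4966]
```

```bash
python3 -m pendant '[[[5,7,10],[0,-0.012,0.011]],[[25,0,1],[0,0,0]],[[20,0,1],[0,0,0]],[[0,0,0],[0,0,0]]]' 45;python3 -c "
from h import *
rep([.441,-.1215,.043],.333,1)"
```

```text
clock: 19.38
tool_pos: [0.446, -0.1227, 0.0571]
tool_rot: [-0.411, 0.58, -0.41, -0.572]
ft_force: [0.5, 0.4, -0.7]
opening: 0.0447
t 19.38 pos [ 0.446  -0.1227  0.0571] F [ 0.4823  0.445  -0.6687] open 44.7 j [-0.4559  0.1018  1.9356 -0.0001  1.0925 -2.3581]
rotvec tool [-0.0016 -0.0084  0.0082]
shift tool now mm [14.0851  4.4129  2.8794] in target frame [14.1444  4.2929  2.7683]
```

```bash
python3 -m pendant '[[[10,5,3],[0,-0.008,0.008]],[[4,1,0],[0,0,0]],[[0,0,0],[0,0,0]]]' 45;python3 -c "
from h import *
rep([.441,-.1215,.043],.333,1)"; python3 -m pendant '[[[0,0,0],[0,0,0]],[[0,0,0],[0,0,0]],[[0,0,0],[0,0,0]],[[0,0,0],[0,0,0]],[[0,0,0],[0,0,0]]]' 0 50;python3 -c "
from h import *
rep([.441,-.1215,.043],.333,1)"
```

```text
clock: 19.75
tool_pos: [0.4416, -0.1231, 0.0457]
tool_rot: [-0.411, 0.578, -0.41, -0.574]
ft_force: [0.2, -0.6, -0.2]
opening: 0.0451
t 19.75 pos [ 0.4416 -0.1231  0.0457] F [ 0.1675 -0.6275 -0.2289] open 45.1 j [-0.4609  0.1161  1.9481 -0.0002  1.0718 -2.3631]
rotvec tool [-0.0015 -0.0041  0.0038]
shift tool now mm [2.7143 0.0323 1.696 ] in target frame [2.7214 0.0194 1.6848]
clock: 20.38
tool_pos: [0.4417, -0.123, 0.0462]
tool_rot: [-0.411, 0.578, -0.41, -0.574]
ft_force: [-0.9, 0.8, 0.6]
opening: 0.0175
t 20.38 pos [ 0.4417 -0.123   0.0462] F [-0.8892  0.8181  0.553 ] open 17.5 j [-0.4608  0.1155  1.9476  0.      1.0727 -2.3631]
rotvec tool [-0.0016 -0.0041  0.0041]
shift tool now mm [3.1713 0.1879 1.7092] in target frame [3.179  0.1721 1.6965]
```

```bash
python3 -m pendant '[[[-20,0,0],[0,0,0]],[[-40,0,0],[0.06,0,0]],[[-50,0,0],[0.08,0,0]],[[-30,-10,0],[0.08,0,0]],[[0,-40,0],[0.08,0,0]],[[0,-40,0],[0,0,0]],[[0,-40,-8],[0,0,0]],[[0,0,0],[0,0,0]]]' 0 50;python3 -c "
from h import *
rep([.602,-.1358,.186],.0224,1)"
```

```text
clock: 21.38
tool_pos: [0.5669, -0.1201, 0.1804]
tool_rot: [0.493, -0.501, 0.497, 0.509]
ft_force: [-1.2, 1.0, -3.7]
opening: 0.0179
t 21.38 pos [ 0.5669 -0.1201  0.1804] F [-1.1694  0.9533 -3.7384] open 17.9 j [-0.3579  0.2245  1.5146 -0.0003  1.4162 -1.9492]
rotvec tool [-0.0018  0.0048 -0.0128]
shift tool now mm [ -6.0848 -34.7441 -16.3941] in target frame [ -5.5603 -34.7884 -16.486 ]
```

```bash
python3 -m pendant '[[[-5,-10,-8],[0,0.005,-0.012]],[[0,-15,-9],[0,0,0]],[[0,-8,0],[0,0,0]],[[0,0,0],[0,0,0]]]' 0 50;python3 -c "
from h import *
rep([.602,-.1358,.186],.0224,1)
a=grab_frame('scene');cv2.imwrite('pics/s15.png',cv2.resize(a[180:280,330:450],None,fx=6,fy=6,interpolation=2))"
```

```text
clock: 21.88
tool_pos: [0.5976, -0.1367, 0.1832]
tool_rot: [0.494, -0.503, 0.496, 0.507]
ft_force: [-0.3, -0.7, -2.6]
opening: 0.0173
t 21.88 pos [ 0.5976 -0.1367  0.1832] F [-0.2521 -0.6833 -2.6351] open 17.3 j [-0.3652  0.2873  1.4309 -0.0012  1.4296 -1.9557]
rotvec tool [-0.0025  0.0012 -0.0062]
shift tool now mm [-2.8655 -4.3744  0.7817] in target frame [-2.8393 -4.394   0.7671]
```

View pics/s15.png

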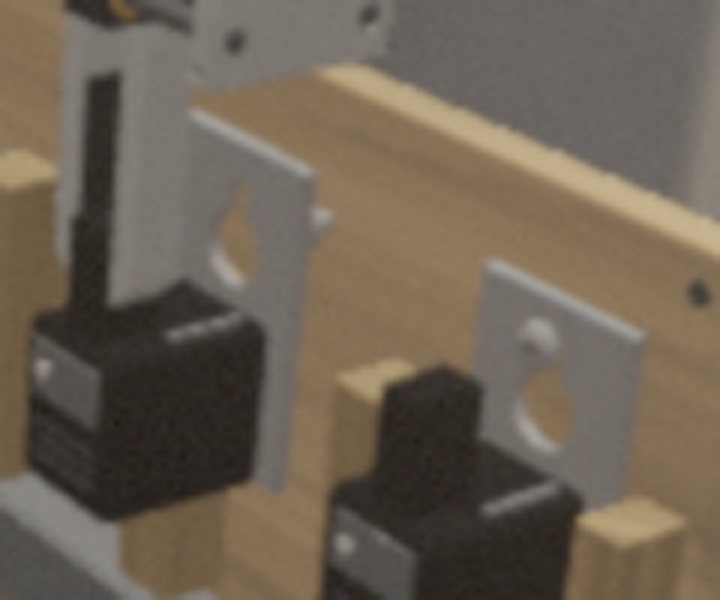

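```bash
python3 -m pendant '[[[-3,-10,1],[-0.002,0,-0.006]],[[0,-10,0],[0,0,0]],[[0,-6,0],[0,0,0]],[[0,0,0],[0,0,0]]]' 0 50;python3 -c "
from h import *
rep([.6343,-.1353,.186],.0224,1)
a=grab_frame('scene');cv2.imwrite('pics/s16.png',cv2.resize(a[180:280,330:450],None,fx=6,fy=6,interpolation=2))"
```

```text
clock: 22.42
tool_pos: [0.6246, -0.1343, 0.1868]
tool_rot: [0.495, -0.505, 0.494, 0.506]
ft_force: [-1.0, 0.7, -4.6]
opening: 0.0178
t 22.43 pos [ 0.6246 -0.1343  0.1868] F [-0.9556  0.7239 -4.6271] open 17.8 j [-0.3479  0.3343  1.3629  0.0012  1.4445 -1.9414]
rotvec tool [0.0002 0.0011 0.0003]
shift tool now mm [ 0.7537 -9.6631 -1.1799] in target frame [ 0.7521 -9.6636 -1.1767]
```

View pics/s16.png

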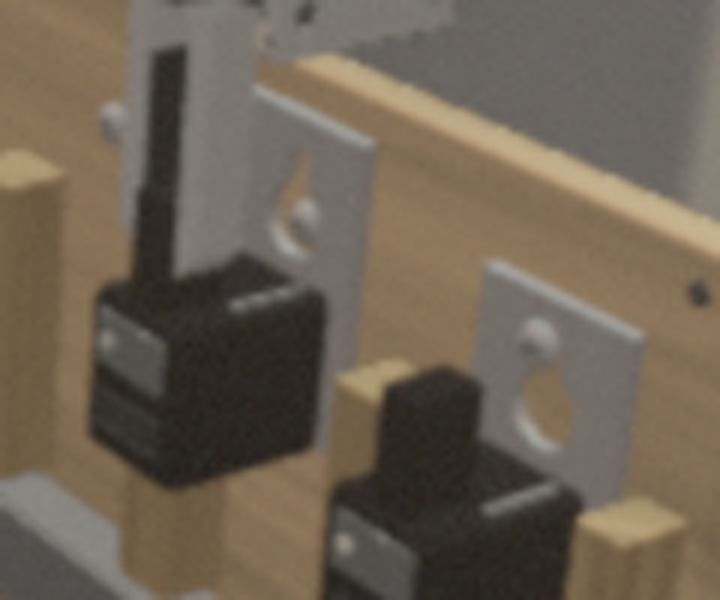

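```bash
python3 -m pendant '[[[0,-5,-1],[0,0,0]],[[0,-4,0],[0,0,0]],[[0,-2,0],[0,0,0]]]' 0 50;python3 -c "
from h import *
rep([.6343,-.1353,.186],.0224,1)
a=grab_frame('scene');cv2.imwrite('pics/s17.png',cv2.resize(a[180:280,330:450],None,fx=6,fy=6,interpolation=2))"
```

```text
clock: 22.85
tool_pos: [0.6349, -0.1352, 0.1863]
tool_rot: [0.494, -0.505, 0.495, 0.507]
ft_force: [-5.2, -0.3, -0.8]
opening: 0.0176
t 22.85 pos [ 0.6349 -0.1352  0.1863] F [-5.1534 -0.3104 -0.7682] open 17.6 j [-0.3433  0.3584  1.3321  0.0004  1.4539 -1.9365]
rotvec tool [ 0.      0.0014 -0.0024]
shift tool now mm [ 0.2783  0.587  -0.0657] in target frame [ 0.2769  0.5876 -0.0653]
```

View pics/s17.png

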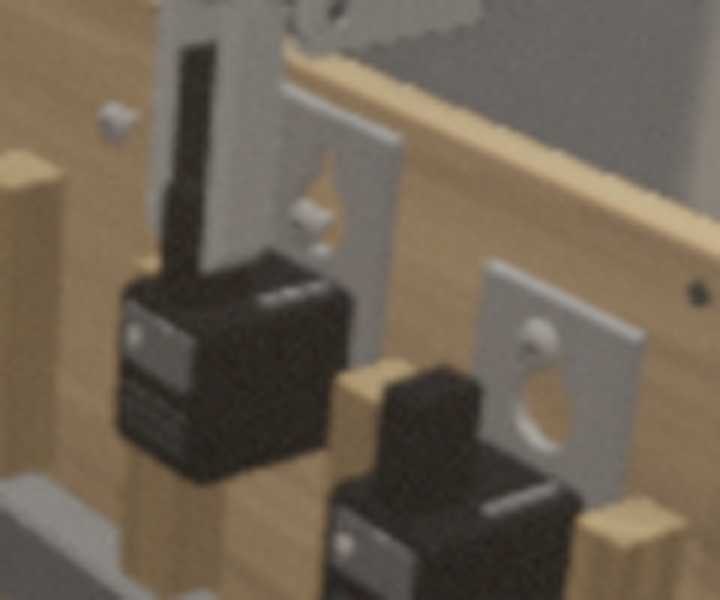

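```bash
python3 -m pendant '[[[4,0,0],[0,0,0]],[[5,0,0],[0,0,0]],[[5,0,0],[0,0,0]],[[5,0,0],[0,0,0]]]' 0 50; python3 -m pendant '[[[3,0,0],[0,0,0]],[[3,0,0],[0,0,0]],[[2,0,0],[0,0,0]]]' 0 50
```

```text
clock: 23.4
tool_pos: [0.6348, -0.1352, 0.1662]
tool_rot: [0.494, -0.505, 0.495, 0.506]
ft_force: [-0.4, -0.3, -3.1]
opening: 0.0175
clock: 23.78
tool_pos: [0.6351, -0.1352, 0.1607]
tool_rot: [0.494, -0.505, 0.494, 0.506]
ft_force: [-7.1, 1.5, 6.0]
opening: 0.0175
```

```bash
python3 -m pendant '[[[0,0,0],[0,0,0]],[[0,0,0],[0,0,0]],[[0,0,0],[0,0,0]],[[-20,0,0],[0,0,0]],[[-40,0,0],[0,0,0]],[[-20,50,0],[-0.02,0,0]],[[0,60,40],[-0.02,0,0]],[[0,60,50],[-0.02,0,0]],[[0,15,40],[-0.025,0,0]],[[0,0,20],[0,0,0]],[[0,0,0],[0,0,0]]]' 42;python3 -c "
from h import *
rep([.445,.012,.043],.107,1)
C=cam('wrist'); q=.107;x=np.array([np.cos(q),np.sin(q),0]);y=np.array([-x[1],x[0],0]);g=np.array([.445,.012,0])
print('grip',[proj(g+x*a*.014+y*b*.009+[0,0,.1],'wrist',C) for a in(-1,1) for b in (-1,1)])
print('plate',[proj(g+x*.0505+y*b*.032+[0,0,.115],'wrist',C) for b in (-1,1)])
a=grab_frame('wrist');cv2.imwrite('pics/w18.png',a)
a=grab_frame('scene');cv2.imwrite('pics/s18.png',a)"
```

```text
clock: 25.15
tool_pos: [0.4585, -0.0056, 0.2545]
tool_rot: [-0.476, 0.534, -0.468, -0.519]
ft_force: [0.4, 0.4, -0.0]
opening: 0.0424
t 25.15 pos [ 0.4585 -0.0056  0.2545] F [ 0.4349  0.3928 -0.0172] open 42.4 j [-0.2002 -0.121   1.7249 -0.0012  1.5128 -1.8798]
rotvec tool [ 0.0018 -0.0087  0.0233]
shift tool now mm [210.9578  16.4837  20.7678] in target frame [211.4579  11.5909  18.9055]
grip [array([329.1006, 187.9563]), array([346.1903, 188.0047]), array([328.84  , 214.0431]), array([345.6048, 214.1017])]
plate [array([307.0947, 250.5947]), array([367.5977, 250.8621])]
```

View pics/w18.png

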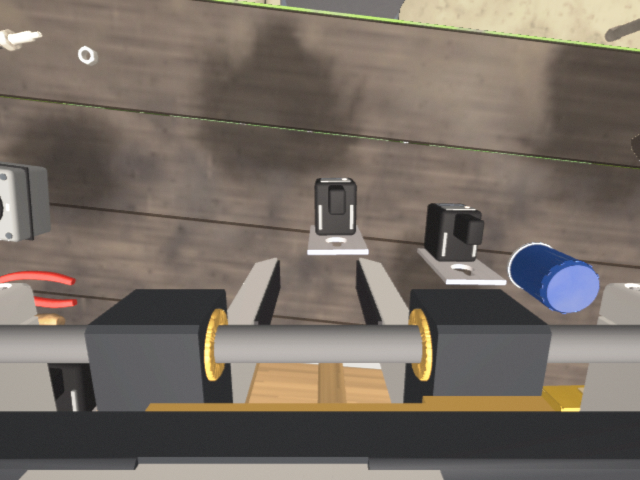

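View pics/s18.png

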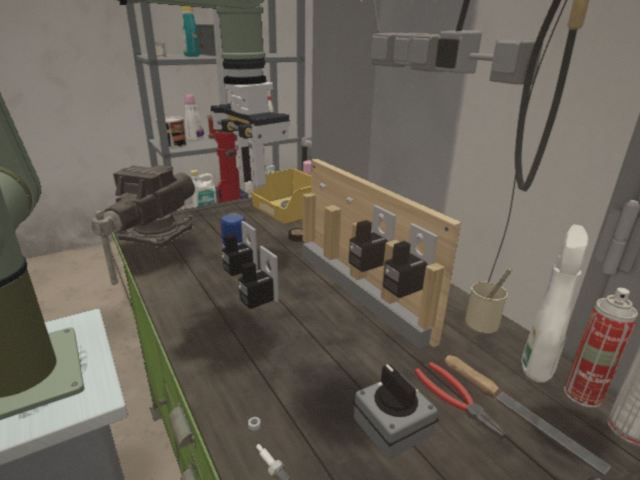

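```bash
python3 -m pendant '[[[30,12,19],[0,-0.009,0.023]],[[60,0,0],[0,0,0]],[[50,0,0],[0,0,0]],[[0,0,0],[0,0,0]]]' 42;python3 -c "
from h import *
rep([.445,.012,.043],.107,1)"
```

```text
clock: 25.75
tool_pos: [0.4504, 0.0062, 0.1133]
tool_rot: [-0.475, 0.527, -0.473, -0.523]
ft_force: [-0.1, -0.9, 0.1]
opening: 0.0418
t 25.75 pos [0.4504 0.0062 0.1133] F [-0.0979 -0.8825  0.1166] open 41.8 j [-0.1775  0.0006  1.9093 -0.0016  1.2259 -1.8495]
rotvec tool [-0.0052 -0.003   0.0051]
shift tool now mm [70.2916  5.1861  6.5116] in target frame [70.3366  4.7924  6.3247]
```

```bash
python3 -m pendant '[[[20,5,7],[-0.005,-0.003,0.005]],[[30,0,0],[0,0,0]],[[15,0,0],[0,0,0]],[[0,0,0],[0,0,0]]]' 42;python3 -c "
from h import *
rep([.445,.012,.043],.107,1)"
```

```text
clock: 26.25
tool_pos: [0.4544, 0.0087, 0.0552]
tool_rot: [-0.476, 0.529, -0.471, -0.521]
ft_force: [-0.0, -0.8, 0.2]
opening: 0.0419
t 26.25 pos [0.4544 0.0087 0.0552] F [-0.0086 -0.785   0.1606] open 41.9 j [-0.1712  0.0864  1.9575 -0.0007  1.0837 -1.8449]
rotvec tool [-0.0037 -0.0044  0.0133]
shift tool now mm [12.0471  9.1781  4.3234] in target frame [12.1869  9.0012  4.3035]
```

```bash
python3 -m pendant '[[[3,9,4],[-0.004,-0.004,0.013]],[[8,1,1],[0,0,0]],[[0,0,0],[0,0,0]]]' 42;python3 -c "
from h import *
rep([.445,.012,.043],.107,1)"
```

```text
clock: 26.62
tool_pos: [0.4464, 0.0121, 0.0467]
tool_rot: [-0.473, 0.528, -0.472, -0.524]
ft_force: [-0.9, 1.2, -0.7]
opening: 0.0421
t 26.62 pos [0.4464 0.0121 0.0467] F [-0.9361  1.2455 -0.7155] open 42.1 j [-0.1668  0.0901  1.9747 -0.0005  1.0713 -1.8446]
rotvec tool [ 0.0003 -0.0019  0.0051]
shift tool now mm [3.6565 1.4074 0.0343] in target frame [3.6637 1.3887 0.027 ]
```

```bash
python3 -m pendant '[[[2,1,0],[0,0,0.004]],[[0,0,0],[0,0,0]],[[0,0,0],[0,0,0]],[[0,0,0],[0,0,0]],[[0,0,0],[0,0,0]]]' 0 50;python3 -c "
from h import *
rep([.445,.012,.043],.107,1)"
```

```text
clock: 27.25
tool_pos: [0.4458, 0.0121, 0.045]
tool_rot: [-0.472, 0.527, -0.472, -0.525]
ft_force: [0.6, 0.4, -0.1]
opening: 0.0173
t 27.25 pos [0.4458 0.0121 0.045 ] F [ 0.5615  0.3666 -0.1068] open 17.3 j [-0.1662  0.0942  1.9744 -0.0016  1.0708 -1.8436]
rotvec tool [ 0.0004 -0.0019  0.0017]
shift tool now mm [ 2.0132  0.7939 -0.0166] in target frame [ 2.0145  0.7904 -0.0208]
```

```bash
python3 -m pendant '[[[-20,0,0],[0,0,0]],[[-40,0,0],[0.04,0,0]],[[-50,0,0],[0.045,0,0]],[[-30,-10,-10],[0,0,0]],[[0,-40,-15],[0,0,0]],[[0,-40,-10],[0,0,0]],[[0,-40,0],[0,0,0]],[[0,0,0],[0,0,0]]]' 0 50;python3 -c "
from h import *
rep([.601,-.0257,.185],.0224,1)"
```

```text
clock: 28.25
tool_pos: [0.5724, -0.0202, 0.1802]
tool_rot: [0.491, -0.501, 0.499, 0.509]
ft_force: [-0.1, -0.8, -4.0]
opening: 0.0178
t 28.25 pos [ 0.5724 -0.0202  0.1802] F [-0.1018 -0.8239 -4.0234] open 17.8 j [-0.1846  0.2121  1.5302 -0.0026  1.4145 -1.7749]
rotvec tool [-0.0025  0.0005 -0.0154]
shift tool now mm [ -5.2742 -28.3893  -6.092 ] in target frame [ -4.834  -28.4517  -6.1653]
```

```bash
python3 -m pendant '[[[-5,-10,-6],[-0.002,0,-0.015]],[[0,-12,0],[0,0,0]],[[0,-6,0],[0,0,0]],[[0,0,0],[0,0,0]]]' 0 50;python3 -c "
from h import *
rep([.6326,-.0252,.185],.0224,1)"
```

```text
clock: 28.75
tool_pos: [0.5993, -0.0256, 0.1837]
tool_rot: [0.494, -0.504, 0.495, 0.507]
ft_force: [-0.1, -0.6, -3.0]
opening: 0.0176
t 28.75 pos [ 0.5993 -0.0256  0.1837] F [-0.1306 -0.6172 -3.0002] open 17.6 j [-0.1871  0.2574  1.4673  0.0004  1.4209 -1.7801]
rotvec tool [-0.0003  0.0012 -0.0039]
shift tool now mm [ -1.4326 -33.2855  -0.3502] in target frame [ -1.3028 -33.2908  -0.3614]
```

```bash
python3 -m pendant '[[[-2,-10,0],[0,0,-0.004]],[[0,-9,0],[0,0,0]],[[0,-5,0],[0,0,0]],[[0,0,0],[0,0,0]]]' 0 50;python3 -c "
from h import *
rep([.6326,-.0252,.185],.0224,1)
a=grab_frame('scene');cv2.imwrite('pics/s19.png',cv2.resize(a[160:260,290:410],None,fx=6,fy=6,interpolation=2))"
```

```text
clock: 29.25
tool_pos: [0.6248, -0.0247, 0.1861]
tool_rot: [0.495, -0.505, 0.494, 0.506]
ft_force: [-0.3, 0.5, -3.9]
opening: 0.0179
t 29.25 pos [ 0.6248 -0.0247  0.1861] F [-0.2893  0.4842 -3.8676] open 17.9 j [-0.1787  0.3056  1.4014  0.0013  1.4341 -1.7721]
rotvec tool [0.0001 0.0012 0.0007]
shift tool now mm [ 1.0978 -7.7649 -0.6266] in target frame [ 1.093  -7.7657 -0.6248]
```

View pics/s19.png

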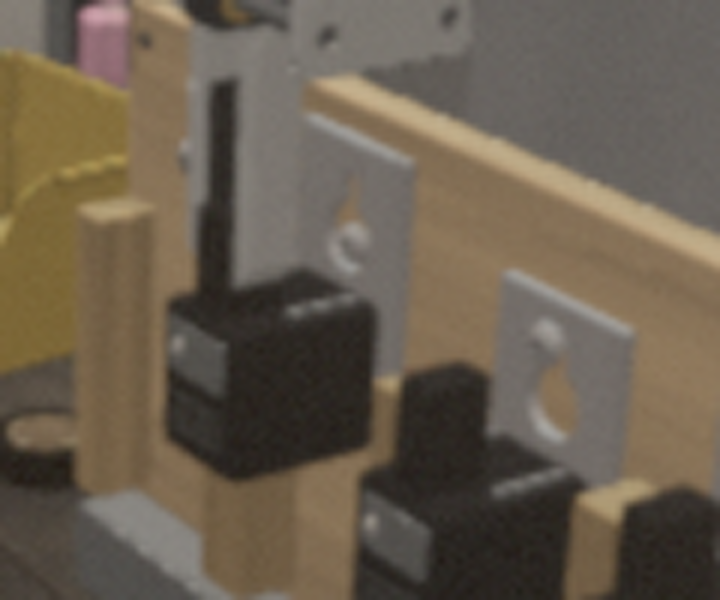

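```bash
python3 -m pendant '[[[0,-4,-1],[0,0,0]],[[0,-3,0],[0,0,0]],[[0,-3,0],[0,0,0]]]' 0 50;python3 -c "
from h import *
rep([.6326,-.0252,.185],.0224,1)
a=grab_frame('scene');cv2.imwrite('pics/s20.png',cv2.resize(a[160:260,290:410],None,fx=6,fy=6,interpolation=2))"
```

```text
clock: 29.68
tool_pos: [0.6325, -0.0255, 0.1857]
tool_rot: [0.493, -0.504, 0.495, 0.507]
ft_force: [-11.7, -1.2, 2.3]
opening: 0.0181
t 29.68 pos [ 0.6325 -0.0255  0.1857] F [-11.67    -1.2123   2.3064] open 18.1 j [-0.1772  0.3268  1.3748  0.0005  1.4456 -1.7703]
rotvec tool [-0.0001  0.0016 -0.0054]
shift tool now mm [ 0.721  -0.1215  0.287 ] in target frame [ 0.7212 -0.1177  0.2882]
```

View pics/s20.png

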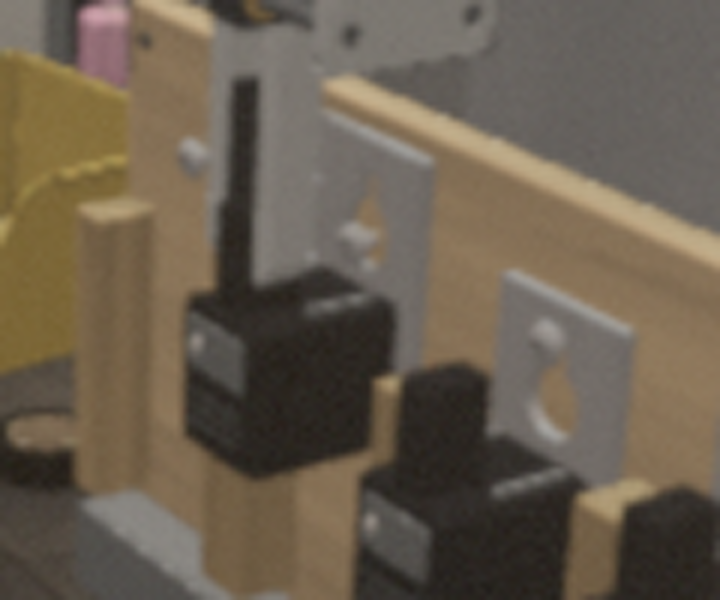

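Head through, plate on the board. Lower.

```bash
python3 -m pendant '[[[4,0,0],[0,0,0]],[[5,0,0],[0,0,0]],[[5,0,0],[0,0,0]],[[5,0,0],[0,0,0]]]' 0 50; python3 -m pendant '[[[3,0,0],[0,0,0]],[[3,0,0],[0,0,0]],[[2,0,0],[0,0,0]]]' 0 50
```

```text
clock: 30.22
tool_pos: [0.6323, -0.0256, 0.166]
tool_rot: [0.493, -0.504, 0.496, 0.507]
ft_force: [-0.4, 0.1, -2.8]
opening: 0.0177
clock: 30.6
tool_pos: [0.6325, -0.0255, 0.1595]
tool_rot: [0.493, -0.504, 0.495, 0.507]
ft_force: [-7.4, 1.1, 8.7]
opening: 0.0176
```

```bash
python3 -m pendant '[[[0,0,0],[0,0,0]],[[0,0,0],[0,0,0]],[[0,0,0],[0,0,0]],[[-20,0,0],[0,0,0]],[[-40,0,0],[0,0,0]],[[-20,50,10],[-0.02,0,0]],[[0,55,50],[-0.02,0,0]],[[0,50,60],[-0.02,0,0]],[[0,10,55],[0,0,0]],[[0,0,20],[0,0,0]],[[0,0,0],[0,0,0]]]' 42;python3 -c "
from h import *
rep([.4617,.1645,.043],.082,1)
C=cam('wrist'); q=.082;x=np.array([np.cos(q),np.sin(q),0]);y=np.array([-x[1],x[0],0]);g=np.array([.4617,.1645,0])
print('grip',[proj(g+x*a*.014+y*b*.009+[0,0,.1],'wrist',C) for a in(-1,1) for b in (-1,1)])
print('plate',[proj(g+x*.0505+y*b*.032+[0,0,.115],'wrist',C) for b in (-1,1)])
a=grab_frame('wrist');cv2.imwrite('pics/w21.png',a)
a=grab_frame('scene');cv2.imwrite('pics/s21.png',a)"
```

```text
clock: 31.98
tool_pos: [0.4745, 0.1488, 0.2544]
tool_rot: [-0.484, 0.525, -0.474, -0.516]
ft_force: [-0.4, 0.2, -0.1]
opening: 0.042
t 31.98 pos [0.4745 0.1488 0.2544] F [-0.4299  0.2168 -0.081 ] open 42.0 j [ 0.1303 -0.0277  1.6381 -0.0009  1.5126 -1.5227]
rotvec tool [0.0003 0.     0.0187]
shift tool now mm [211.1012  15.3742  16.7155] in target frame [211.351   11.437   16.7172]
grip [array([325.6869, 188.7455]), array([342.7507, 188.7509]), array([325.5316, 214.8187]), array([342.2772, 214.8247])]
plate [array([303.9085, 251.4352]), array([364.3721, 251.4601])]
```

View pics/w21.png

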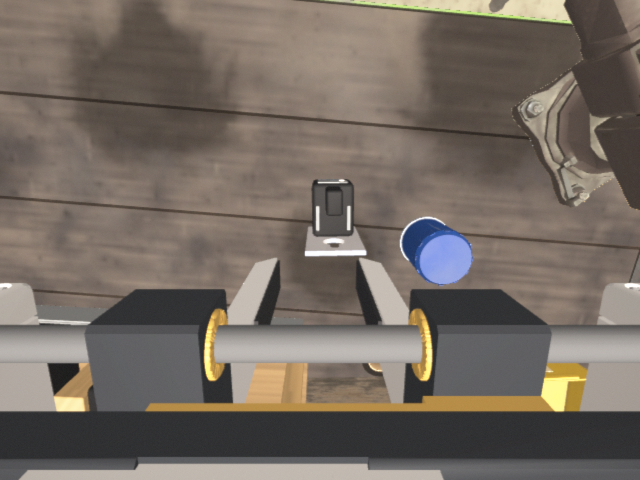

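View pics/s21.png

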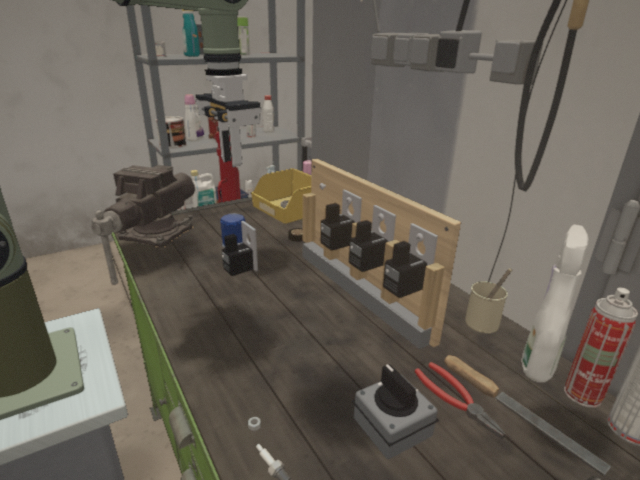

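```bash
python3 -m pendant '[[[30,12,17],[0,0,0.019]],[[60,0,0],[0,0,0]],[[50,0,0],[0,0,0]],[[0,0,0],[0,0,0]]]' 42;python3 -c "
from h import *
rep([.4617,.1645,.043],.082,1)"
```

```text
clock: 32.58
tool_pos: [0.467, 0.1589, 0.1136]
tool_rot: [-0.483, 0.519, -0.481, -0.516]
ft_force: [0.1, 0.1, -0.4]
opening: 0.0421
t 32.58 pos [0.467  0.1589 0.1136] F [ 0.0786  0.1362 -0.351 ] open 42.1 j [ 0.1539  0.0943  1.8106 -0.0022  1.2318 -1.4883]
rotvec tool [-0.0098 -0.0017  0.0051]
shift tool now mm [70.5145  5.1964  6.0729] in target frame [70.5502  4.7765  6.0035]
```

```bash
python3 -m pendant '[[[20,7,7],[-0.01,-0.002,0.005]],[[30,2,0],[0,0,0]],[[12,2,0],[0,0,0]],[[0,0,0],[0,0,0]]]' 42;python3 -c "
from h import *
rep([.4617,.1645,.043],.082,1)"
```

```text
clock: 33.08
tool_pos: [0.4652, 0.1633, 0.0592]
tool_rot: [-0.484, 0.522, -0.476, -0.516]
ft_force: [-0.7, 0.4, 0.3]
opening: 0.0419
t 33.08 pos [0.4652 0.1633 0.0592] F [-0.7329  0.4086  0.2635] open 41.9 j [ 0.1623  0.1591  1.8648 -0.0005  1.1031 -1.4857]
rotvec tool [-0.0046  0.0008  0.0146]
shift tool now mm [16.1688  3.6146  1.4065] in target frame [16.2186  3.3723  1.4354]
```

```bash
python3 -m pendant '[[[6,3,2],[-0.005,0,0.015]],[[8,1,0],[0,0,0]],[[1,0,0],[0,0,0]]]' 42;python3 -c "
from h import *
rep([.4617,.1645,.043],.082,1)"
```

```text
clock: 33.45
tool_pos: [0.4644, 0.1654, 0.0469]
tool_rot: [-0.481, 0.521, -0.477, -0.519]
ft_force: [0.5, -0.3, 0.9]
opening: 0.0421
t 33.45 pos [0.4644 0.1654 0.0469] F [ 0.5032 -0.293   0.8517] open 42.1 j [ 0.1658  0.1843  1.8653  0.0009  1.0868 -1.4876]
rotvec tool [0.0002 0.0013 0.0051]
shift tool now mm [ 3.8654  2.8137 -0.6896] in target frame [ 3.8807  2.7938 -0.6851]
```

```bash
python3 -m pendant '[[[2,3,-1],[0,0,0.004]],[[0,0,0],[0,0,0]],[[0,0,0],[0,0,0]],[[0,0,0],[0,0,0]],[[0,0,0],[0,0,0]]]' 0 50;python3 -c "
from h import *
rep([.4617,.1645,.043],.082,1)"
```

```text
clock: 34.08
tool_pos: [0.4613, 0.1644, 0.0448]
tool_rot: [0.48, -0.52, 0.478, 0.52]
ft_force: [-0.2, 0.5, -0.9]
opening: 0.018
t 34.08 pos [0.4613 0.1644 0.0448] F [-0.2369  0.4769 -0.9484] open 18.0 j [ 0.1643  0.1837  1.8711  0.0017  1.0857 -1.4898]
rotvec tool [0.0005 0.0016 0.001 ]
shift tool now mm [ 1.8471 -0.4133  0.0495] in target frame [ 1.8466 -0.4152  0.0527]
```

```bash
python3 -m pendant '[[[-20,0,0],[0,0,0]],[[-40,0,0],[0.03,0,0]],[[-50,0,0],[0.03,0,0]],[[-30,-10,-20],[0,0,0]],[[0,-35,-30],[0,0,0]],[[0,-35,-22],[0,0,0]],[[0,-30,0],[0,0,0]],[[0,0,0],[0,0,0]]]' 0 50;python3 -c "
from h import *
rep([.598,.0838,.185],.0224,1)"
```

```text
clock: 35.08
tool_pos: [0.5658, 0.0908, 0.1771]
tool_rot: [0.488, -0.5, 0.501, 0.511]
ft_force: [0.3, 0.5, -4.6]
opening: 0.0175
t 35.08 pos [0.5658 0.0908 0.1771] F [ 0.2738  0.5001 -4.6478] open 17.5 j [ 0.0095  0.2211  1.5258 -0.0022  1.4177 -1.5824]
rotvec tool [-0.0009 -0.0019 -0.023 ]
shift tool now mm [ -8.6006 -31.8136  -7.6716] in target frame [ -7.88   -31.9963  -7.6854]
```

```bash
python3 -m pendant '[[[-9,-8,-7],[0,0,-0.023]],[[0,-14,0],[0,0,0]],[[0,-8,0],[0,0,0]],[[0,0,0],[0,0,0]]]' 0 50;python3 -c "
from h import *
rep([.63,.0845,.185],.0224,1)"
```

```text
clock: 35.58
tool_pos: [0.595, 0.0845, 0.1846]
tool_rot: [0.493, -0.505, 0.496, 0.506]
ft_force: [-1.2, -0.2, -4.2]
opening: 0.018
t 35.58 pos [0.595  0.0845 0.1846] F [-1.231  -0.1814 -4.1721] open 18.0 j [-0.0016  0.259   1.4636 -0.002   1.4226 -1.5945]
rotvec tool [ 0.     -0.0019 -0.0037]
shift tool now mm [ -0.576  -35.0331  -0.7765] in target frame [ -0.4496 -35.0349  -0.7745]
```

```bash
python3 -m pendant '[[[-1,-10,0],[0,0,-0.004]],[[0,-10,0],[0,0,0]],[[0,-5,0],[0,0,0]],[[0,0,0],[0,0,0]]]' 0 50;python3 -c "
from h import *
rep([.63,.0845,.185],.0224,1)
a=grab_frame('scene');cv2.imwrite('pics/s22.png',cv2.resize(a[150:250,260:380],None,fx=6,fy=6,interpolation=2))"
```

```text
clock: 36.08
tool_pos: [0.6214, 0.0856, 0.1853]
tool_rot: [-0.494, 0.506, -0.495, -0.505]
ft_force: [-0.0, 0.5, -4.1]
opening: 0.0178
t 36.08 pos [0.6214 0.0856 0.1853] F [-0.0256  0.4784 -4.1292] open 17.8 j [ 0.0001  0.311   1.3961 -0.0019  1.4344 -1.5936]
rotvec tool [ 0.0007 -0.0019 -0.    ]
shift tool now mm [ 0.3237 -8.5501 -1.2593] in target frame [ 0.3214 -8.551  -1.2536]
```

View pics/s22.png

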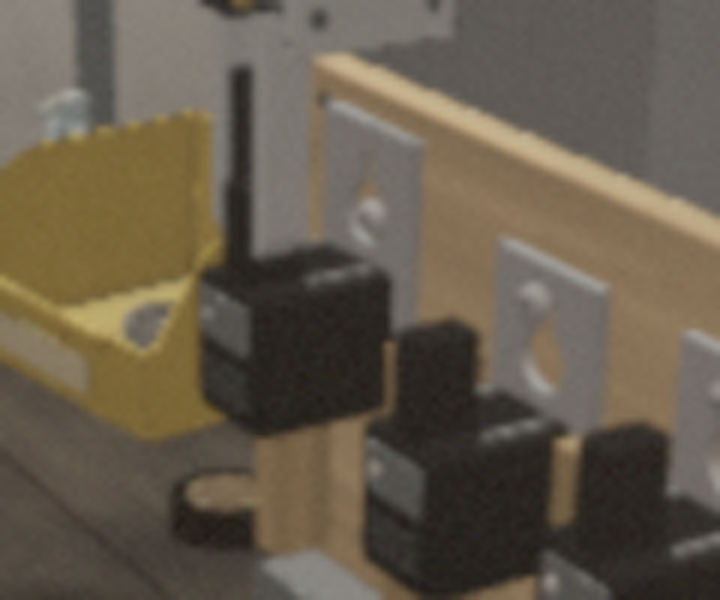

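```bash
python3 -m pendant '[[[-1,-4,-1],[0,0,0]],[[0,-4,0],[0,0,0]],[[0,-3,0],[0,0,0]]]' 0 50;python3 -c "
from h import *
rep([.63,.0845,.185],.0224,1)
a=grab_frame('scene');cv2.imwrite('pics/s23.png',cv2.resize(a[150:250,260:380],None,fx=6,fy=6,interpolation=2))"
```

```text
clock: 36.5
tool_pos: [0.6281, 0.0848, 0.1862]
tool_rot: [0.491, -0.504, 0.497, 0.508]
ft_force: [-14.4, -0.2, 2.2]
opening: 0.0175
t 36.5 pos [0.6281 0.0848 0.1862] F [-14.4027  -0.1595   2.2079] open 17.5 j [-0.0009  0.3322  1.3668 -0.0022  1.4529 -1.5946]
rotvec tool [ 0.0008 -0.002  -0.0104]
shift tool now mm [ 1.1598 -1.9052 -0.3441] in target frame [ 1.1789 -1.8933 -0.3449]
```

View pics/s23.png

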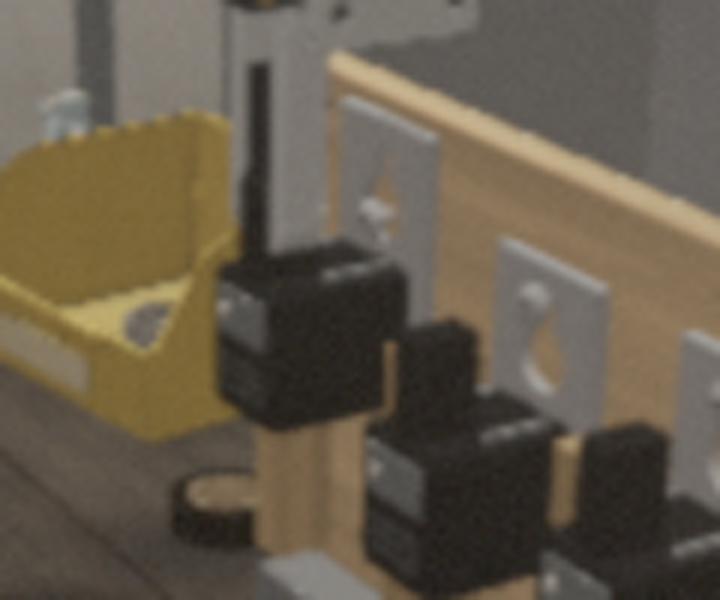

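```bash
python3 -m pendant '[[[4,0,0],[0,0,0]],[[5,0,0],[0,0,0]],[[5,0,0],[0,0,0]],[[5,0,0],[0,0,0]]]' 0 50; python3 -m pendant '[[[3,0,0],[0,0,0]],[[3,0,0],[0,0,0]],[[2,0,0],[0,0,0]]]' 0 50; python3 -c "
from h import *
rep([.63,.0845,.16],.0224,1)
a=grab_frame('scene');cv2.imwrite('pics/s24.png',cv2.resize(a[150:250,260:380],None,fx=6,fy=6,interpolation=2))"
```

```text
clock: 37.05
tool_pos: [0.6279, 0.0848, 0.1668]
tool_rot: [0.491, -0.504, 0.497, 0.508]
ft_force: [-0.7, 0.0, -3.3]
opening: 0.0177
clock: 37.42
tool_pos: [0.6281, 0.0847, 0.1595]
tool_rot: [0.491, -0.504, 0.497, 0.508]
ft_force: [-7.2, -1.2, 7.1]
opening: 0.0174
t 37.42 pos [0.6281 0.0847 0.1595] F [-7.2488 -1.1516  7.0765] open 17.4 j [-0.001   0.3513  1.3973 -0.0023  1.4027 -1.5948]
rotvec tool [ 0.001  -0.0021 -0.0098]
shift tool now mm [-0.5494 -1.8486 -0.2892] in target frame [-0.5318 -1.8542 -0.2862]
```

View pics/s24.png

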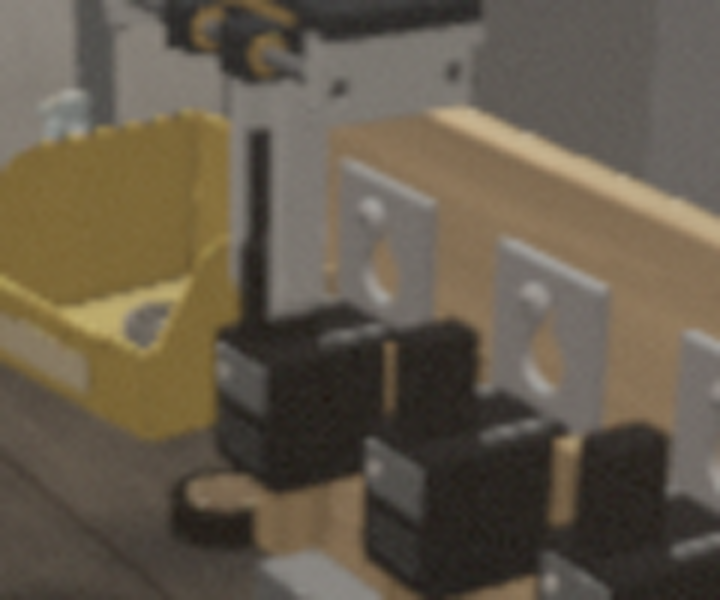

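Seated. Release, back off, and look at everything.

```bash
python3 -m pendant '[[[0,0,0],[0,0,0]],[[0,0,0],[0,0,0]],[[0,0,0],[0,0,0]],[[-20,0,0],[0,0,0]],[[-40,0,0],[0,0,0]],[[-20,50,0],[0,0,0]],[[0,60,0],[0,0,0]],[[0,50,0],[0,0,0]],[[0,0,0],[0,0,0]]]' 42;python3 -c "
from h import *
rep()
a=grab_frame('scene');cv2.imwrite('pics/s25f.png',a);cv2.imwrite('pics/s25.png',cv2.resize(a[150:350,290:470],None,fx=3,fy=3,interpolation=2))
a=grab_frame('top');cv2.imwrite('pics/t25.png',cv2.resize(a[140:340,200:520],None,fx=2.5,fy=2.5))"
```

```text
clock: 38.6
tool_pos: [0.4708, 0.0808, 0.2523]
tool_rot: [-0.496, 0.508, -0.493, -0.503]
ft_force: [0.5, -0.2, 0.3]
opening: 0.0422
t 38.6 pos [0.4708 0.0808 0.2523] F [ 0.4657 -0.2439  0.2682] open 42.2 j [-0.0096 -0.0624  1.6754 -0.0023  1.5201 -1.6032]
```

View pics/s25.png

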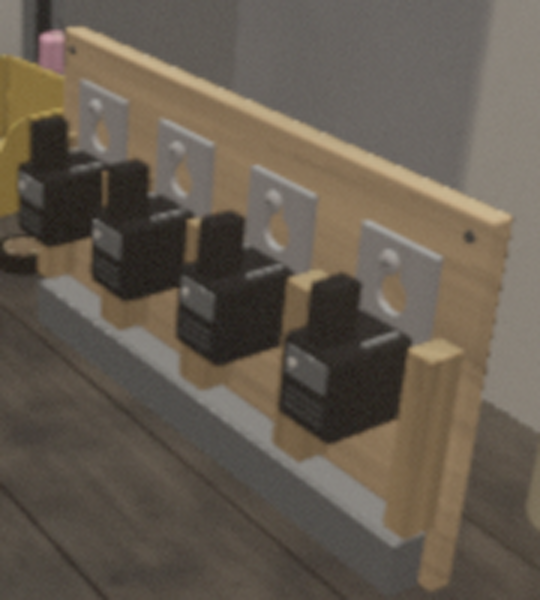

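View pics/t25.png

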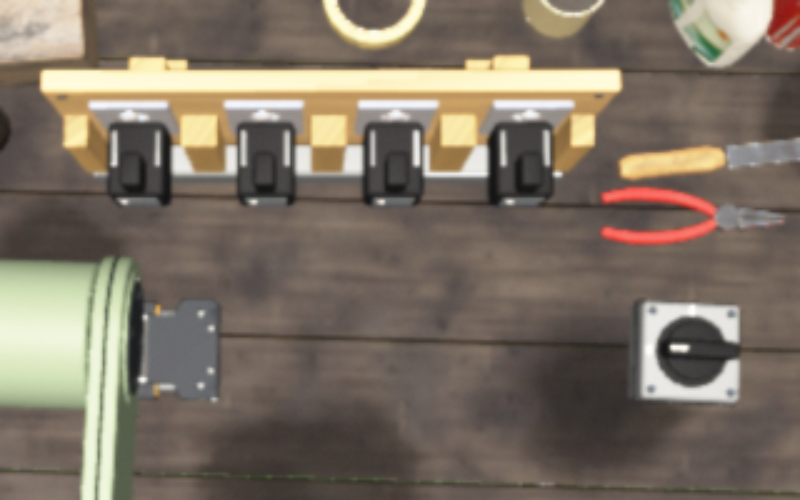

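```bash
python3 -m pendant '[[[0,0,-30],[0,0,0]],[[0,0,-50],[0,0,0]],[[0,0,-55],[0,0,0]],[[0,0,-55],[0,0,0]],[[0,0,-55],[0,0,0]],[[0,0,-55],[0,0,0]],[[0,0,-55],[0,0,0]],[[0,0,-50],[0,0,0]],[[0,0,-35],[0.17,0,0]],[[0,0,-20],[0.17,0,0]],[[0,0,0],[0.18,0,0]],[[0,0,0],[0.18,0,0]],[[0,0,0],[0.18,0,0]],[[0,0,0],[0.18,0,0]],[[0,0,0],[0.18,0,0]],[[0,0,0],[0.18,0,0]],[[0,0,0],[0,0,0]]]' 42;python3 -c "
from h import *
rep([.5004,-.4157,.053],1.6,-1)"
```

```text
clock: 40.83
tool_pos: [0.5064, -0.417, 0.2583]
tool_rot: [0.716, -0.049, 0.695, 0.04]
ft_force: [0.3, -0.9, 1.2]
opening: 0.042
t 40.83 pos [ 0.5064 -0.417   0.2583] F [ 0.2966 -0.8634  1.163 ] open 42.0 j [-0.8288  0.309   1.2508  0.0142  1.5531 -0.955 ]
rotvec tool [0.0969 0.0289 0.0138]
shift tool now mm [204.9923   5.1929 -11.5437] in target frame [205.2915   1.5077  -5.9311]
```

```bash
python3 -m pendant '[[[20,1,-6],[0.097,0.029,0.014]],[[50,0,0],[0,0,0]],[[45,0,0],[0,0,0]],[[0,0,0],[0,0,0]]]' 42;python3 -c "
from h import *
rep([.5004,-.4157,.053],1.6,-1)
C=cam('wrist');print(proj([.5,-.4155,.103],'wrist',C))
a=grab_frame('wrist');cv2.imwrite('pics/w26.png',a)"
```

```text
clock: 41.32
tool_pos: [0.5045, -0.4218, 0.1418]
tool_rot: [0.708, -0.015, 0.706, 0.012]
ft_force: [0.3, 0.2, -0.7]
opening: 0.0422
t 41.33 pos [ 0.5045 -0.4218  0.1418] F [ 0.3493  0.1571 -0.7314] open 42.2 j [-0.8275  0.4033  1.3643 -0.0005  1.3691 -0.8655]
rotvec tool [0.0088 0.0028 0.004 ]
shift tool now mm [88.7503  6.5846 -4.0971] in target frame [88.7871  6.1938 -3.9045]
[311.4777 233.397 ]
```

View pics/w26.png

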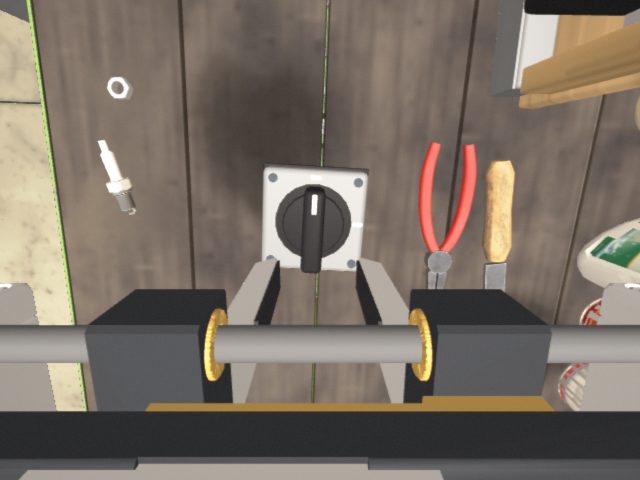

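```bash
python3 -m pendant '[[[20,6,-4],[0.009,0.003,0.004]],[[35,0,0],[0,0,0]],[[20,0,0],[0,0,0]],[[0,0,0],[0,0,0]]]' 42;python3 -c "
from h import *
rep([.5002,-.4155,.054],1.6,-1)"
```

```text
clock: 41.88
tool_pos: [0.5063, -0.4221, 0.0746]
tool_rot: [0.711, -0.016, 0.703, 0.006]
ft_force: [-0.2, -0.2, -0.3]
opening: 0.0419
t 41.88 pos [ 0.5063 -0.4221  0.0746] F [-0.2387 -0.1776 -0.2832] open 41.9 j [-0.8261  0.46    1.4307 -0.      1.2325 -0.8564]
rotvec tool [0.0011 0.0121 0.0139]
shift tool now mm [20.4377  7.0577 -6.1093] in target frame [20.6063  6.765  -5.8694]
```

```bash
python3 -m pendant '[[[4,7,-6],[0.001,0.012,0.014]],[[10,0,0],[0,0,0]],[[5,0,0],[0,0,0]]]' 42;python3 -c "
from h import *
rep([.5002,-.4155,.054],1.6,-1)"
```

```text
clock: 42.25
tool_pos: [0.5017, -0.4169, 0.0583]
tool_rot: [0.708, -0.012, 0.706, 0.009]
ft_force: [0.3, -0.5, 0.5]
opening: 0.0421
t 42.25 pos [ 0.5017 -0.4169  0.0583] F [ 0.2879 -0.4677  0.4596] open 42.1 j [-0.826   0.4739  1.4471  0.0001  1.2152 -0.8556]
rotvec tool [0.0004 0.0037 0.004 ]
shift tool now mm [ 4.3277  1.499  -1.486 ] in target frame [ 4.3391  1.4811 -1.4707]
```

```bash
python3 -m pendant '[[[3,1,-1],[0,0.003,0.004]],[[0,0,0],[0,0,0]],[[0,0,0],[0,0,0]],[[0,0,0],[0,0,0]],[[0,0,0],[0,0,0]]]' 0 30;python3 -c "
from h import *
rep([.5002,-.4155,.054],1.6,-1)"; python3 -m pendant '[[[0,0,0],[0.15,0,0]],[[0,0,0],[0.15,0,0]],[[0,0,0],[0.15,0,0]],[[0,0,0],[0.15,0,0]],[[0,0,0],[0.15,0,0]]]' 0 30;python3 -c "
from h import *
rep([.5002,-.4155,.054],0,-1)"
```

```text
clock: 42.88
tool_pos: [0.5003, -0.4161, 0.0552]
tool_rot: [0.707, -0.01, 0.707, 0.01]
ft_force: [0.0, 0.6, -0.2]
opening: 0.0161
t 42.88 pos [ 0.5003 -0.4161  0.0552] F [ 0.0157  0.6343 -0.156 ] open 16.1 j [-0.8268  0.4784  1.4477  0.0005  1.2159 -0.8549]
rotvec tool [-0.0013  0.0001 -0.0006]
shift tool now mm [ 1.1688  0.5715 -0.1216] in target frame [ 1.1685  0.5723 -0.1207]
clock: 43.5
tool_pos: [0.4994, -0.4158, 0.0552]
tool_rot: [0.658, 0.256, 0.66, -0.256]
ft_force: [-2.2, 0.6, 0.2]
opening: 0.0161
t 43.5 pos [ 0.4994 -0.4158  0.0552] F [-2.2388  0.5553  0.2436] open 16.1 j [-0.8265  0.4779  1.4484 -0.0014  1.2172 -0.0842]
rotvec tool [ 0.829  -0.0015  0.0019]
shift tool now mm [1.1588 0.7032 0.3858] in target frame [ 1.1603  0.7569 -0.2585]
```

```bash
python3 -m pendant '[[[0,0,0],[0.15,0,0]],[[0,0,0],[0.15,0,0]],[[0,0,0],[0.15,0,0]],[[0,0,0],[0.15,0,0]],[[0,0,0],[0.15,0,0]],[[0,0,0],[0.06,0,0]],[[0,0,0],[0.03,0,0]],[[0,0,0],[0.02,0,0]]]' 0 30;python3 -c "
from h import *
rep([.5002,-.4155,.054],0,-1);print(sense()['moment'])"
```

```text
clock: 44.5
tool_pos: [0.4993, -0.4148, 0.0552]
tool_rot: [-0.486, -0.512, -0.488, 0.514]
ft_force: [-0.7, 0.5, -0.3]
opening: 0.016
t 44.5 pos [ 0.4993 -0.4148  0.0552] F [-0.6832  0.4637 -0.3221] open 16.0 j [-0.825   0.4772  1.4493 -0.0026  1.2178  0.7986]
rotvec tool [-0.0519 -0.0003  0.0037]
shift tool now mm [1.2086 0.9343 0.6471] in target frame [1.2122 0.895  0.6942]
[-0.0376  0.1754  0.5665]
```

```bash
python3 -m pendant '[[[0,0,0],[0,0,0]],[[0,0,0],[0,0,0]],[[0,0,0],[0,0,0]],[[-30,0,0],[0,0,0]],[[-50,0,0],[0,0,0]],[[-50,0,0],[0,0,0]],[[-10,-60,0],[0,0,0]],[[0,-60,0],[0,0,0]],[[0,-30,0],[0,0,0]],[[0,0,0],[0,0,0]]]' 45;python3 -c "
from h import *
rep()
a=grab_frame('scene');cv2.imwrite('pics/s27.png',a)
a=grab_frame('wrist');cv2.imwrite('pics/w27.png',a)
a=grab_frame('top');cv2.imwrite('pics/t27.png',cv2.resize(a[140:340,200:520],None,fx=2.5,fy=2.5))
cv2.imwrite('pics/t27z.png',cv2.resize(a[235:335,420:520],None,fx=6,fy=6))"
```

```text
clock: 45.75
tool_pos: [0.3469, -0.4083, 0.2016]
tool_rot: [-0.487, -0.511, -0.486, 0.514]
ft_force: [-0.1, 0.5, -1.0]
opening: 0.0451
t 45.75 pos [ 0.3469 -0.4083  0.2016] F [-0.0619  0.4615 -0.9797] open 45.1 j [-1.0253  0.1041  1.6095 -0.0039  1.4263  0.5984]
```

View pics/s27.png

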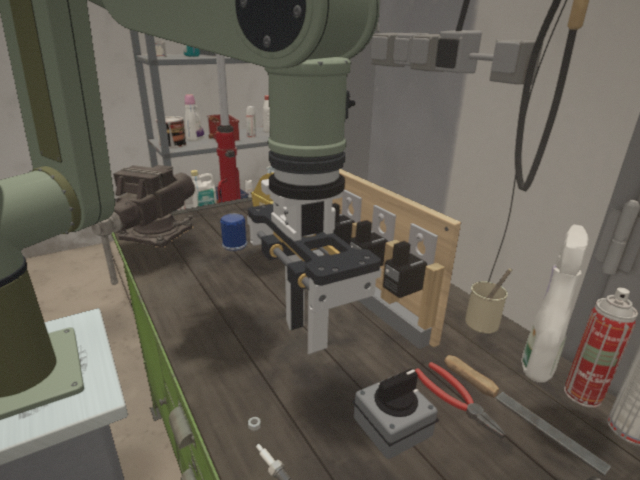

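View pics/w27.png

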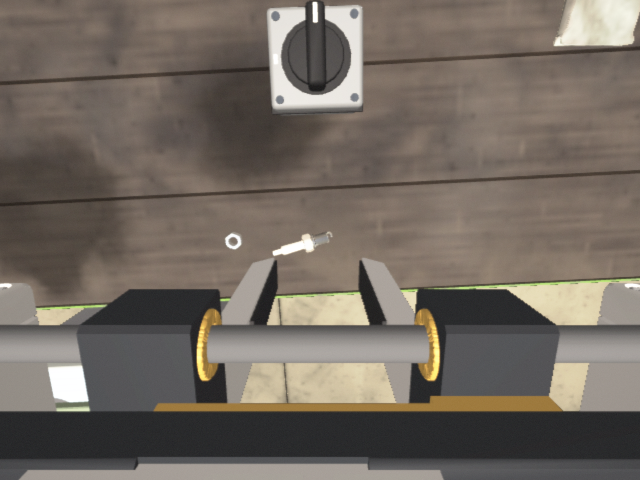

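View pics/t27.png

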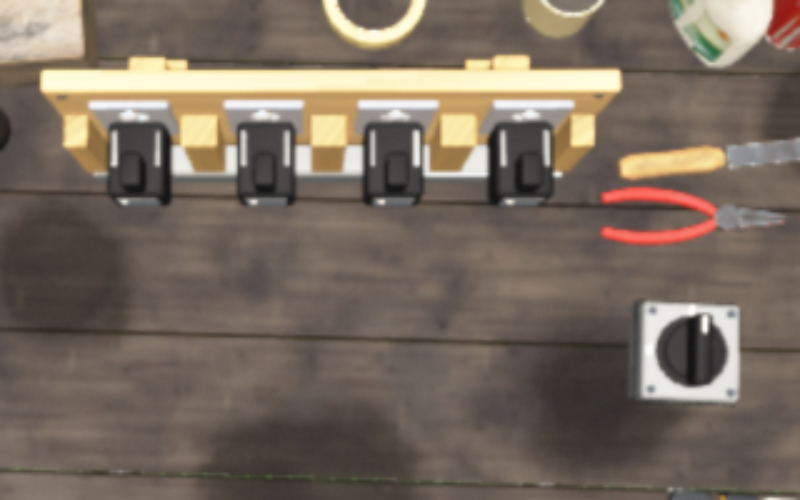

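View pics/t27z.png

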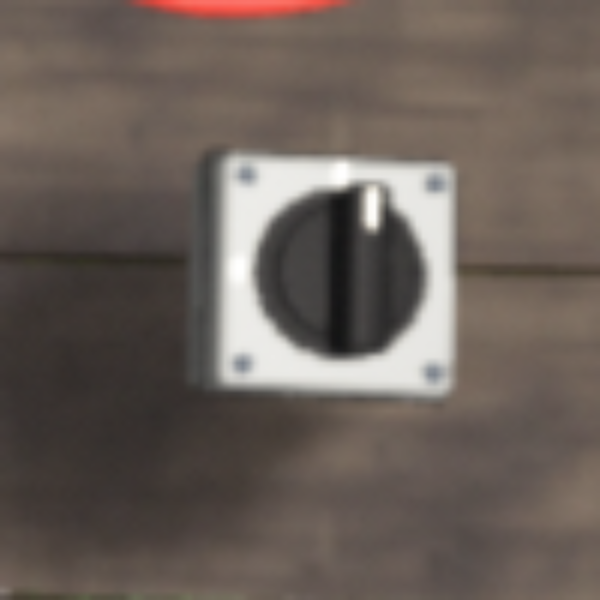

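```bash
python3 -c "
from h import *
print(job_done()); rep()"
```

```text
the job is handed in; nothing more can be done
None
the job is handed in; nothing more can be done
```

I turned the isolator off, hung all four chargers on screws 1 to 4 (one each), turned the isolator back on, and handed the job in at about 46 s. No verdict is reported, so the checks below are my own.

- **Chargers:** The last pictures show all four hanging straight, each screw head in front of its plate at the top of the slot. Each one pushed back with 5–9 N when I lowered it fully, so the screws carry them.
- **Isolator:** I turned the handle against both end stops. At the end its bar and pointer line up with the "on" mark and the edges of the enclosure.
- **Robot and bystanders:** The gripper is open and touching nothing. The filter, tape and pliers were never touched and look unmoved. I saw no charger get knocked aside.

**Disagreement:** My first grip on the handle closed on nothing. The pictures put the real fingertips about 25 mm behind the reported tool point (TCP). I corrected for this in every later grasp, and all of them held.

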